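Load the pot sealer and latch it shut

TASK

Press the green release button so the sealer's tray pops out, set the two open herb-butter pots upright into its two holes one at a time, then push the tray home until it clicks and stays shut. Keep the pots upright, and leave everything else standing where it is, the two foil-sealed pots included.

Things in the scene. Friction and masses are not known exactly. Their poses are not given: they have to be found in the camera images.
- release_top (a point): Middle of the flat top of the green round release button, 36 mm across, standing up 18 mm from the sealer's low front deck (deck 112 mm above the table, so the top is at 130 mm). It moves straight down 9 mm against a spring: about 1.5 N to start, 5 N at full depth; the tray is freed after about 5 mm. Site axes as the sealer's: -x is the way the tray comes out, z up. The white sealing head begins 38 mm behind (+x) the button's middle and rises to 192 mm above the table.
- release (a joint): Button travel in m: 0 up, 0.009 fully down.
- carrier (a joint): Tray travel in m: 0 shut and latched, 0.175 fully out. A spring of about 6 N (4 N when out) drives it out when freed and keeps it out. Pushed home it must go 1 to 6 mm past 0 (its stop is at -0.006; about 10 N) for the catch to snap up; let go, it then rests at 0. The button dips by itself and springs up as the catch passes.
- carrier_front (a point): Middle of the outer face of the tray's steel front panel (226 mm wide, from 23 to 101 mm above the table; this point at 62 mm). Moves with the tray. Site axes as the sealer's: -x points out of the face, the way the tray comes out; y along the panel; z up. The tray is a level aluminium plate behind this panel, its upper face 85 mm above the table.
- bore_a (a point): Centre of one round 56 mm hole through the tray's 8 mm plate, ringed in red, at the plate's upper face (85 mm above the table). Moves with the tray; when the tray is shut it is hidden in the machine. It lies 115 mm behind the front panel's outer face. With the tray out, 80 mm in front of the sealer's front face. Axes as carrier_front.
- bore_b (a point): The other hole, the same, 96 mm from the first along y.
- pot1_centre (a point): Centre (half-way up, 32 mm above its base) of an open white portion pot full of set yellow herb butter with green flecks. 64 mm tall, 110 g about; round tapered body 44 mm across at the base, 52 mm at 54 mm up; above that a 64 mm wide, 10 mm high straight lip to the top. It hangs in a hole by its lip: seated, the lip's underside lies on the plate, the pot's top 10 mm above it and this point 22 mm below it. It can be held by the lip. z is the pot's up axis.
- pot2_centre (a point): The second open herb-butter pot, same as the first. Either pot may go in either hole.
- sealed1_centre (a point): Centre of a finished pot of the same shape, with a silver foil top: to be left alone. The four pots stand on the green board.
- sealed2_centre (a point): Centre of the other foil-sealed pot: to be left alone.
- board: Fixed green chopping board, 265 x 325 x 15 mm (its x, y, z), under the four pots, which stand on it at the corners of a square of 115 mm side (give or take 6 mm) lined up with the board. Origin at the middle of its underside.
- sealer: The white and steel twin-pot heat sealer, fixed, 270 mm wide (y) by 400 mm deep (x). Origin on the table at the middle of its front face; -x is the way the tray comes out, the machine stands to +x. Front deck 112 mm high and 70 mm deep, head behind it 192 mm high, film roll at the back up to 305 mm.
- bottle_centre (a point): Bystander: yellow squeeze bottle, 62 mm across, 205 mm tall; point 100 mm up.
- shaker_centre (a point): Bystander: steel shaker, 62 mm across, 109 mm tall; point 50 mm up.
- tumbler_centre (a point): Bystander: blue tumbler, 72 mm across, 110 mm tall; point 55 mm up.
- bowl_centre (a point): Bystander: steel bowl, 170 mm across, 70 mm tall; point 35 mm up.
- spatula_grip (a point): Bystander: black-handled spatula, 280 mm long, lying flat between the robot and the board; this point is on its handle.
Not all that is in view belongs to the job. What is shaped like the part that bears pot2_centre but pink is not meant. What is shaped like the part that bears pot1_centre but blue is not meant.

How it is judged:
By the outcome, as a careful person would: the job done as asked, in the order asked, and still so for the second after the job is handed in, with the robot touching nothing.
It also fails if it takes over 72 s, if anything falls off the work surface, if the arm or the gripper's body presses on something with over 40 N, if the wrist force passes 120 N, or if a joint passes its speed limit or range.

ROBOT

A 6-joint arm with a two-finger parallel gripper is mounted at the origin on the work surface. World frame = base frame: x ahead of the robot, y to its left, z up, the work surface at z = 0. Lengths are in m, angles in degrees, forces in N, time in s.
With the tool pointing down it reaches from about 0.3 to 0.75 m from the base axis. Payload 8.5 kg.
Tool frame: the origin (TCP) lies between the finger pads; the fingertips stand ahead of it and the grasp point (between the pads) lies 8 mm behind it (env.tcp_to_tips is the z of the fingertips in the tool frame, in m); z points along the fingers, x is the direction in which the jaws open and shut, and the axes are right-handed (so a half turn about z gives the same grasp; the last joint's range is limited). The gripper opens to 85 mm and grips with 20 to 120 N. Pads are 22 mm wide; open, the fingers measure 114 mm over their backs; the gripper's body (76 mm by 85 mm) begins 54 mm behind the grasp point. The pads swing forward as they close: fully open they stand 13 mm farther back than shut.
Start: joints at [-87.68, 21.807, 74.336, -0, 83.858, -12.336], TCP at [0.139, -0.532, 0.202] pointing down, gripper open.
Joint ranges: [-178.18, 178.18], [-50.72, 133.34], [12.68, 142.11], [-81.47, 261.47], [9.98, 163.14], [-165.26, 165.26]. Speed limits (degrees/s): [136.94, 136.94, 180, 180, 180, 180].

INTERFACE

Orientations are given as a 3x3 rotation matrix whose columns are the frame's x, y, z axes.
In Python, from rig import observe, viewer, env gives the robot as it stands.
- The arm moves only by the tool jog_arm, never from a script. Its arguments are lists of equal length, an entry for each row: "dr": the turn, a rotation vector about the tool's x, y, z in rad, a list of three; "slide": the shift along the tool's x, y, z in m, a list of three; "gripper": the opening, from -1 (shut) to 1 (fully open), so that 0 is half open. In form: {"dr": [[rx, ry, rz], ...], "slide": [[dx, dy, dz], ...], "gripper": [gripper, ...]}. A call has exactly 10 rows; each row shifts and turns the commanded pose from where the row before left it, along the tool's axes as they then stand; what a row does not reach is not made up. A row lasts 1/10 s, in which the tool goes at most 50 mm and 8.59 degrees, less where a joint would pass 70% of its speed; a pose out of reach is approached as far as the arm can. A call is refused whole if a number of a shift passes 0.05 or a number of a turn 0.15, either way. A call with a gripper value outside its range is refused whole. The fingers move at their own pace and stop on an object; "force" is the grip in N (left out, the last holds). Time passes only in rows, so rows that do not move let the fingers close, or fill a call up. It gives the time, the measured TCP pose, the force and the opening at its end, in the units of the state.
- observe(): the state, without advancing time (a new reading comes with each control period).
- viewer.get_image(name): name is "scene" or "side" or "wrist"; returns a dict with "pixels" (420x560x3 uint8, blue, green, red), "camera_matrix" (3x3 intrinsics, pixels), "R" (3x3) and "t" (3): a world point X has camera coordinates R X + t. Camera axes: x right, y down, z forward; pixel columns grow to the right and rows downward; lengths in m; the calibration is good to about 2 mm. A picture is of the moment at which its call begins. There is no depth.
- env.close_job(): hands the job in, once; it reports no verdict.
The state is a dict: "time_s": time; "q": joint angles; "qvel": joint speeds; "joint_efforts": joint torques, N m; "position": TCP position; "tool_rot": TCP orientation; "ft_force": force on the tool from outside, world axes, zero at the start; "wrist_torque": the same for the moment, N m; "grip_width": finger opening in m.
Only numpy, scipy, OpenCV 4.12 (cv2) and the standard library are available. Lean on these libraries where they do the work, as an engineer would, in place of code of your own. Each camera call takes 0.05 s, during which the arm holds its last target.

## Working session

There is one attempt and no reset: what is moved stays moved. The work goes in short steps, Python scripts to look and compute and a tool call to move; the robot and the scene stay as the last step left them, time stands still between calls to the robot, and variables do not carry over. Pictures are saved under pics/ and viewed, and the job is handed in when it is done.

Besides the shell and the picture viewer there is one more tool, called after "Request:" as name(argument=value, ...) on one line, values as JSON. jog_arm: Moves the arm, as the interface text tells. Its arguments: {"type":"object","properties":{"dr":{"type":"array","items":{"type":"array","items":{"type":"number"}}},"slide":{"type":"array","items":{"type":"array","items":{"type":"number"}}},"gripper":{"type":"array","items":{"type":"number"}},"force":{"type":"number"}},"required":["dr","slide","gripper"]}

```bash
ls; mkdir -p pics
python3 - <<'E'
from rig import observe, viewer, env
import cv2
s=observe();print({k:s[k] for k in s}); print(env.tcp_to_tips)
for n in ["scene","side","wrist"]:
    d=viewer.get_image(n); cv2.imwrite(f"pics/{n}0.png",d["pixels"]); print(n,d["camera_matrix"],d["R"],d["t"])
E
```

```text
pics
{'time_s': 0.0, 'q': array([-8.76799255e+01,  2.18433538e+01,  7.43843083e+01, -1.76723694e-03,
        8.38600903e+01, -1.23350861e+01]), 'qvel': array([ 0.02020193, -0.05305342,  0.03957489, -0.03115065, -0.01173156,
       -0.04491355]), 'joint_efforts': array([ 2.95900216e-03, -4.48460376e+01, -2.31278801e+01, -3.28102942e-05,
        4.78219357e-03, -2.37312037e-06]), 'position': array([ 0.13913192, -0.53176034,  0.20179229]), 'tool_rot': array([[ 2.53004032e-01, -9.67465220e-01, -9.26427980e-05],
       [-9.67464057e-01, -2.53003874e-01,  1.52907162e-03],
       [-1.50276259e-03, -2.97232707e-04, -9.99998827e-01]]), 'ft_force': array([-0.28514366,  0.54436856, -0.21775578]), 'wrist_torque': array([-0.01909115, -0.03775536, -0.02874129]), 'grip_width': 0.08567118290920642}
0.011
scene [[542.27928625   0.         276.68149324]
 [  0.         542.27928625 213.75277061]
 [  0.           0.           1.        ]] [[-0.25723502  0.96634794  0.0013439 ]
 [ 0.80553548  0.21519567 -0.55209005]
 [-0.53380028 -0.14093433 -0.83378341]] [ 0.25242585 -0.32050376  2.00611939]
side [[430.37428833   0.         281.98487981]
 [  0.         430.37428833 215.39226682]
 [  0.           0.           1.        ]] [[-0.96420991 -0.26478547  0.01370769]
 [-0.19603901  0.67715432 -0.70924659]
 [ 0.17851597 -0.68654984 -0.70482719]] [0.46996017 0.26513418 1.15083472]
wrist [[322.40395452   0.         278.24019297]
 [  0.         322.40395452 211.61873467]
 [  0.           0.           1.        ]] [[ 0.25340513 -0.96735967 -0.00105389]
 [-0.92241776 -0.24196028  0.30099951]
 [-0.29142979 -0.07530269 -0.95362371]] [-0.54919818 -0.04005949  0.38013251]
```

View pics/scene0.png

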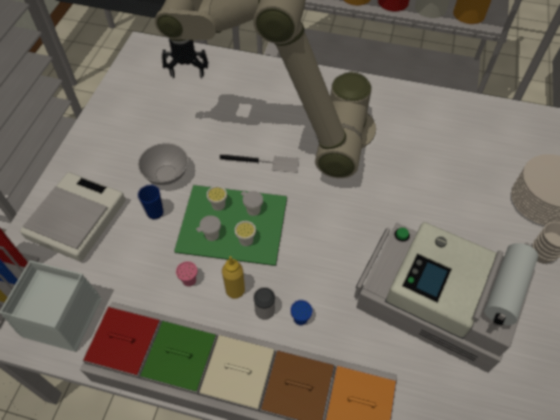

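View pics/side0.png

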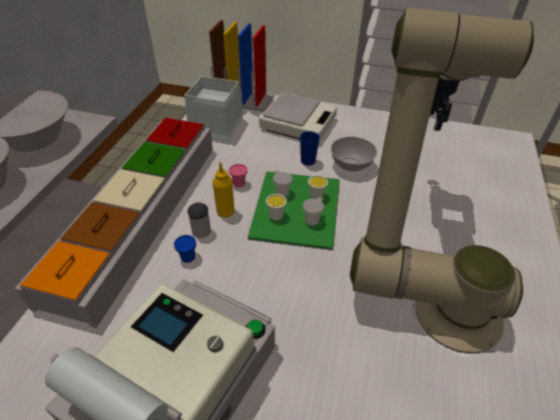

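View pics/wrist0.png

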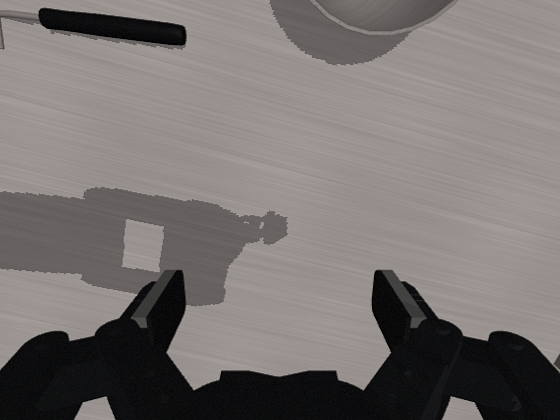

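```bash
cat > h.py <<'E'
import numpy as np, cv2
from rig import observe, viewer, env
def ray(d,u,v,z):
    K,R,t=map(np.array,(d["camera_matrix"],d["R"],d["t"]))
    c=-R.T@t; r=R.T@np.linalg.inv(K)@np.array([u,v,1.]); return c+r*(z-c[2])/r[2]
def proj(d,X):
    K,R,t=map(np.array,(d["camera_matrix"],d["R"],d["t"])); p=K@(R@np.array(X)+t); return p[:2]/p[2]
def blobs(d,lo,hi,mn=30):
    m=cv2.inRange(cv2.cvtColor(d["pixels"],cv2.COLOR_BGR2HSV),lo,hi)
    n,l,s,c=cv2.connectedComponentsWithStats(m)
    return [(s[i][4],s[i][:4].tolist(),c[i]) for i in range(1,n) if s[i][4]>=mn]
def crop(d,u0,v0,u1,v1,k,f):
    cv2.imwrite(f,cv2.resize(d["pixels"][v0:v1,u0:u1],None,fx=k,fy=k,interpolation=cv2.INTER_CUBIC))
E
python3 - <<'E'
from h import *
for n in ["scene","side"]:
    d=viewer.get_image(n)
    print(n,"yellow")
    for a,b,c in blobs(d,(18,90,100),(35,255,255)): print(a,b,c,ray(d,*c,.077))
    print("green")
    for a,b,c in blobs(d,(50,120,40),(80,255,255)): print(a,b,c,ray(d,*c,.130))
    if n=="scene":
        crop(d,340,200,560,365,3.6,"pics/seal_sc.png"); crop(d,170,175,310,285,5,"pics/pots_sc.png")
    else:
        crop(d,40,270,290,420,3.1,"pics/seal_sd.png"); crop(d,230,160,360,255,6,"pics/pots_sd.png")
E
```

```text
scene yellow
171 [208, 188, 17, 13] [216.19883041 193.83625731] [ 0.46188551 -0.33957218  0.077     ]
192 [237, 223, 17, 14] [244.75       229.50520833] [ 0.56745705 -0.2119627   0.077     ]
432 [222, 257, 21, 41] [231.01851852 273.51851852] [ 0.72285021 -0.20704039  0.077     ]
green
110 [396, 229, 12, 11] [401.78181818 233.91818182] [0.49355113 0.2516603  0.13      ]
32 [408, 277, 6, 6] [410.5 279.5] [0.63634472 0.2952369  0.13      ]
3214 [141, 322, 74, 68] [178.20006223 355.5665837 ] [ 1.00822049 -0.25527633  0.13      ]
side yellow
64 [224, 21, 14, 14] [229.953125  27.125   ] [ 1.17987326 -1.46236027  0.077     ]
335 [212, 162, 21, 56] [220.85671642 181.41492537] [ 0.76536164 -0.25337405  0.077     ]
145 [309, 177, 18, 10] [317.23448276 181.48965517] [ 0.46221218 -0.3415208   0.077     ]
171 [267, 195, 18, 12] [275.71929825 200.61403509] [ 0.56778262 -0.21473896  0.077     ]
green
1078 [123, 142, 61, 34] [154.09554731 158.60296846] [ 0.98798524 -0.24257816  0.13      ]
3687 [249, 172, 90, 77] [295.77596962 215.87577977] [ 0.48000565 -0.11438723  0.13      ]
46 [163, 298, 8, 7] [166.36956522 301.10869565] [0.70425482 0.24711867 0.13      ]
173 [247, 320, 17, 16] [255.58959538 326.69942197] [0.48108318 0.25450758 0.13      ]
```

View pics/seal_sc.png

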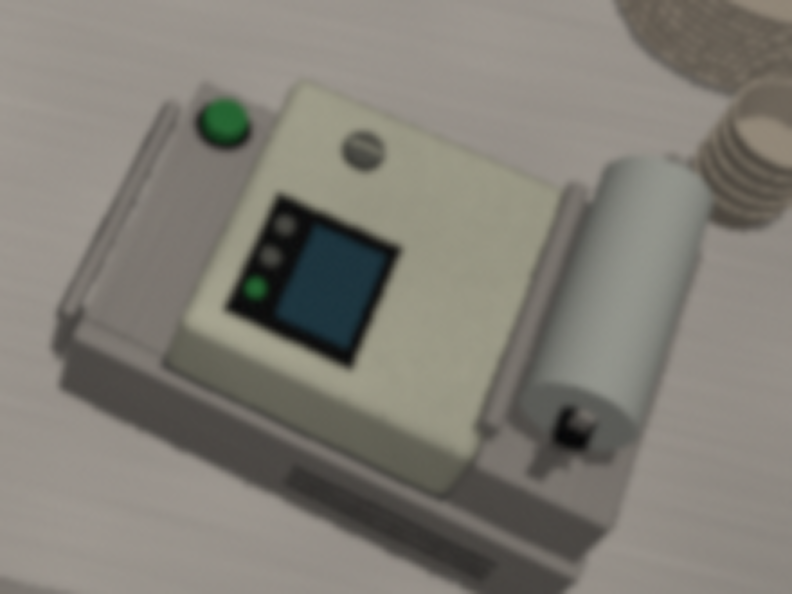

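View pics/seal_sd.png

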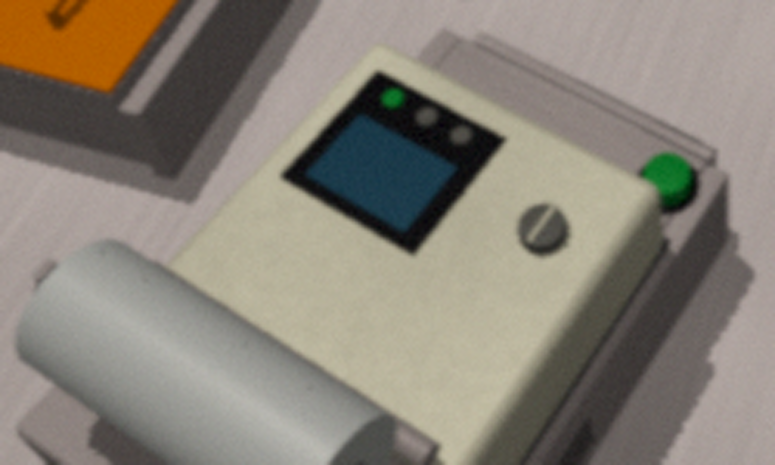

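View pics/pots_sc.png

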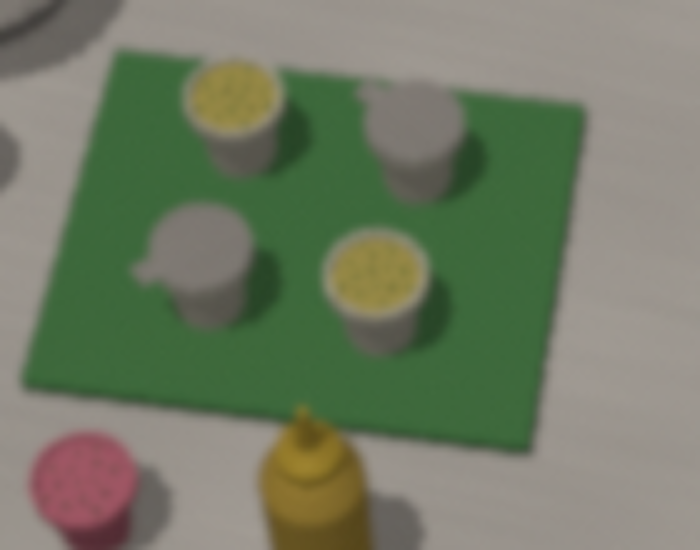

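View pics/pots_sd.png

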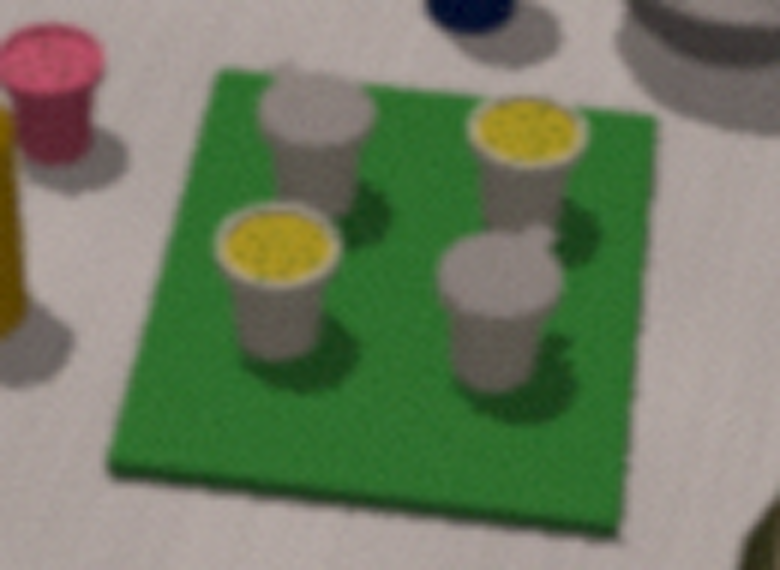

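```bash
cat >> h.py <<'E'
def tri(obs):
    A=[];b=[]
    for d,(u,v) in obs:
        K,R,t=map(np.array,(d["camera_matrix"],d["R"],d["t"]))
        for row,val in ((0,u),(1,v)):
            p=K@R; q=K@t
            A.append(p[row]-val*p[2]); b.append(val*q[2]-q[row])
    X,res,_,_=np.linalg.lstsq(np.array(A),np.array(b),rcond=None); return X
from scipy.spatial.transform import Rotation as Ro
def plan(pos,yaw_deg=None,rows=None,vmax=.045,start=None):
    """straight line, tool down, tool x at yaw; prints rows rounded"""
    s=observe(); p=np.array(s["position"]); R=np.array(s["tool_rot"])
    if yaw_deg is None: yaw_deg=np.degrees(np.arctan2(R[1,0],R[0,0]))
    c,q=np.cos(np.radians(yaw_deg)),np.sin(np.radians(yaw_deg))
    Rt=np.array([[c,q,0],[q,-c,0],[0,0,-1.]])
    rv=Ro.from_matrix(R.T@Rt).as_rotvec(); D=np.array(pos)-p
    n=rows or int(max(np.ceil(np.linalg.norm(D)/vmax),np.ceil(np.linalg.norm(rv)/.12),1))
    Rc=R; pc=p.copy(); 
    print("n",n,"dist",np.linalg.norm(D).round(4),"turn",np.degrees(rv).round(1))
    for i in range(n):
        tgt=p+D*(i+1)/n
        Rc_before=Rc
        sl=np.round(Rc.T@(tgt-pc),4)
        dr=np.round(rv/n,4)
        pc=pc+Rc@sl; Rc=Rc@Ro.from_rotvec(dr).as_matrix()
        print(dr.tolist(),sl.tolist())
E
python3 - <<'E'
from h import *
a=viewer.get_image("scene");b=viewer.get_image("side")
print("button",tri([(a,(402.5,233)),(b,(255.5,326))]))
for n,p in (("pot1",((216.2,193.8),(317.2,181.5))),("pot2",((244.75,229.5),(275.7,200.6)))): print(n,tri([(a,p[0]),(b,p[1])]))
P=ray(a,340+172/3.6,200+103/3.6,.101);Q=ray(a,340+65/3.6,200+310/3.6,.101);print(P,Q,np.linalg.norm(P-Q))
# side: panel outer top edge
P=ray(b,40+712/3.1,270+152/3.1,.101);Q=ray(b,40+480/3.1,270+36/3.1,.101);print(P,Q,np.linalg.norm(P-Q),)
for p in ((304,80),(560,190),(470,460),(175,325)):
    print("head",ray(a,340+p[0]/3.6,200+p[1]/3.6,.192))
for n,d,p in (("bottle",a,(232,290)),("bottle",b,(225,208))): print(n,ray(d,*p,0.02))
E
```

```text
button [0.48462641 0.25250817 0.12447161]
pot1 [ 0.46230181 -0.33942647  0.07825005]
pot2 [ 0.56782689 -0.21206402  0.07856967]
[0.46657131 0.21118173 0.101     ] [0.67943262 0.1581663  0.101     ] 0.2193640128016025
[0.46140772 0.20983507 0.101     ] [0.67482488 0.15770517 0.101     ] 0.21969162030345
head [0.4786928  0.30240525 0.192     ]
head [0.52852846 0.50281202 0.192     ]
head [0.76742145 0.45071281 0.192     ]
head [0.7172418  0.23489417 0.192     ]
bottle [ 0.74760277 -0.20024714  0.02      ]
bottle [ 0.73326989 -0.19383913  0.02      ]
```

Run:
```python
from h import *
plan([.42,-.22,.30],-40,rows=10)
```

```text
n 10 dist 0.431 turn [ -0.    0.  -35.3]
[-0.0, 0.0, -0.0617] [-0.0231, -0.0351, -0.0098]
[-0.0, 0.0, -0.0617] [-0.0209, -0.0364, -0.0097]
[-0.0, 0.0, -0.0617] [-0.0186, -0.0376, -0.0098]
[-0.0, 0.0, -0.0617] [-0.0162, -0.0387, -0.0097]
[-0.0, 0.0, -0.0617] [-0.0138, -0.0397, -0.0098]
[-0.0, 0.0, -0.0617] [-0.0114, -0.0404, -0.0098]
[-0.0, 0.0, -0.0617] [-0.0088, -0.041, -0.0097]
[-0.0, 0.0, -0.0617] [-0.0063, -0.0415, -0.0098]
[-0.0, 0.0, -0.0617] [-0.0037, -0.0419, -0.0098]
[-0.0, 0.0, -0.0617] [-0.0011, -0.0419, -0.0097]
```

Request:
jog_arm(dr=[[0,0,-0.0617],[0,0,-0.0617],[0,0,-0.0617],[0,0,-0.0617],[0,0,-0.0617],[0,0,-0.0617],[0,0,-0.0617],[0,0,-0.0617],[0,0,-0.0617],[0,0,-0.0617]], slide=[[-0.023,-0.035,-0.01],[-0.021,-0.036,-0.01],[-0.0185,-0.0375,-0.01],[-0.016,-0.0385,-0.01],[-0.014,-0.0395,-0.01],[-0.0115,-0.0405,-0.01],[-0.009,-0.041,-0.01],[-0.0065,-0.0415,-0.01],[-0.0035,-0.042,-0.01],[-0.001,-0.042,-0.01]], gripper=[1,1,1,1,1,1,1,1,1,1])

```text
time_s: 1.35
position: [0.4201, -0.2186, 0.303]
tool_rot: [[0.768, -0.641, 0.0], [-0.641, -0.768, -0.0], [0.0, 0.0, -1.0]]
ft_force: [-0.6, -0.0, -0.1]
grip_width: 0.0851
```

Run:
```python
from h import *
d=viewer.get_image("wrist"); cv2.imwrite("pics/w1.png",d["pixels"])
for a,b,c in blobs(d,(18,90,70),(35,255,255)): print(a,b,c,ray(d,*c,.077))
print(observe()["position"])
plan([.50,.19,.30],-14,rows=10)
```

```text
783 [435, 0, 64, 19] [460.95530013   6.99616858] [ 0.68785106 -0.20440613  0.077     ]
1846 [349, 64, 48, 52] [372.07258938  89.57908992] [ 0.56640246 -0.21176613  0.077     ]
1255 [341, 205, 42, 40] [361.3625498  224.72111554] [ 0.46044499 -0.33961458  0.077     ]
[ 0.4232248  -0.21491559  0.30458187]
n 10 dist 0.4122 turn [ -0.1  -0.2 -25.4]
[-0.0002, -0.0004, -0.0444] [-0.0198, -0.0362, 0.0005]
[-0.0002, -0.0004, -0.0444] [-0.0181, -0.037, 0.0005]
[-0.0002, -0.0004, -0.0444] [-0.0165, -0.0377, 0.0005]
[-0.0002, -0.0004, -0.0444] [-0.0148, -0.0385, 0.0005]
[-0.0002, -0.0004, -0.0444] [-0.0131, -0.0391, 0.0004]
[-0.0002, -0.0004, -0.0444] [-0.0113, -0.0396, 0.0005]
[-0.0002, -0.0004, -0.0444] [-0.0096, -0.0401, 0.0005]
[-0.0002, -0.0004, -0.0444] [-0.0078, -0.0405, 0.0005]
[-0.0002, -0.0004, -0.0444] [-0.006, -0.0407, 0.0004]
[-0.0002, -0.0004, -0.0444] [-0.0041, -0.041, 0.0005]
```

View pics/w1.png

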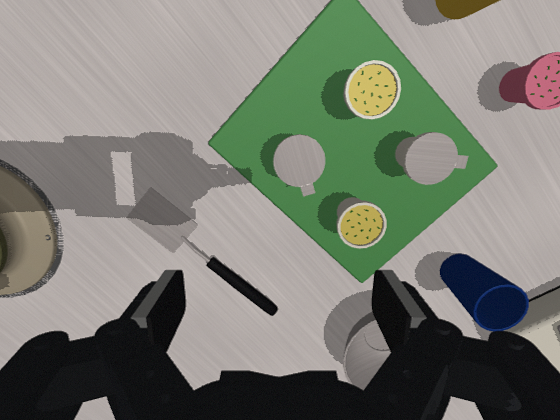

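Wrist view: the open yellow pots are at (373,90) and (362,225). The foil-topped pots are at (299,160) and (432,158), and the pink decoy is at (545,80). Next I go to the button.

Request:
jog_arm(dr=[[0,0,-0.0444],[0,0,-0.0444],[0,0,-0.0444],[0,0,-0.0444],[0,0,-0.0444],[0,0,-0.0444],[0,0,-0.0444],[0,0,-0.0444],[0,0,-0.0444],[0,0,-0.0444]], slide=[[-0.02,-0.036,0],[-0.018,-0.037,0],[-0.0165,-0.0375,0],[-0.015,-0.0385,0],[-0.013,-0.039,0],[-0.0115,-0.0395,0],[-0.0095,-0.04,0],[-0.008,-0.0405,0],[-0.006,-0.041,0],[-0.004,-0.041,0]], gripper=[-1,-1,-1,-1,-1,-1,-1,-1,-1,-1])

```text
time_s: 2.4
position: [0.4994, 0.1856, 0.3025]
tool_rot: [[0.968, -0.249, 0.0], [-0.249, -0.968, -0.0], [0.0, -0.0, -1.0]]
ft_force: [0.3, -0.8, 0.6]
grip_width: 0.0002
```

Run:
```python
from h import *
d=viewer.get_image("wrist"); cv2.imwrite("pics/w2.png",d["pixels"])
for a,b,c in blobs(d,(50,120,40),(80,255,255)): print(a,b,c,ray(d,*c,.130))
s=observe();print(s["position"],s["tool_rot"],s["grip_width"])
```

```text
360 [455, 12, 21, 22] [464.90555556  22.53333333] [0.70846732 0.2925827  0.13      ]
980 [231, 108, 35, 36] [247.7377551  125.42755102] [0.48358902 0.2532754  0.13      ]
[0.49970879 0.19023809 0.3018769 ] [[ 9.69900026e-01 -2.43503073e-01 -4.39269114e-04]
 [-2.43501394e-01 -9.69897630e-01  2.37889202e-03]
 [-1.00531359e-03 -2.20032479e-03 -9.99997074e-01]] 0.0003423252892324256
```

View pics/w2.png

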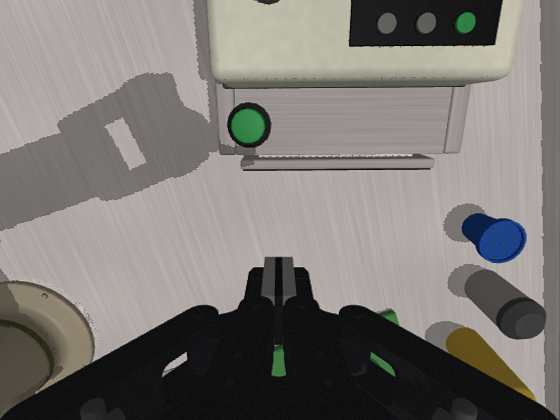

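Run:
```python
from h import *
d=viewer.get_image("wrist"); cv2.imwrite("pics/w3.png",d["pixels"]);crop(d,190,80,490,200,2.6,"pics/w3c.png")
for a,b,c in blobs(d,(50,120,40),(80,255,255)): print(a,b,c,ray(d,*c,.130))
print(observe()["position"])
```

```text
352 [456, 20, 21, 22] [466.27840909  30.72727273] [0.70845494 0.29157703 0.13      ]
968 [232, 113, 35, 35] [249.15495868 130.08987603] [0.48353597 0.253387   0.13      ]
[0.49948293 0.18753011 0.30178487]
```

View pics/w3c.png

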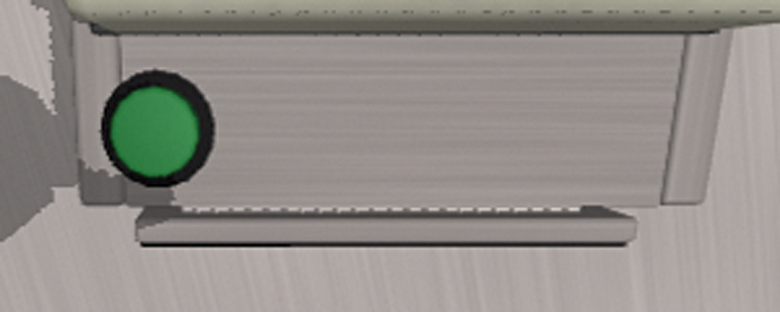

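Run:
```python
from h import *
d=viewer.get_image("wrist")
f=lambda P:ray(d,190+P[0]/2.6,80+P[1]/2.6,P[2])
for a,b in (((137,243,.101),(632,243,.101)),((80,204,.112),(705,204,.112))):
    A,B=f(a),f(b);print((A+B)/2,np.linalg.norm(A-B),np.degrees(np.arctan2(*(B-A)[1::-1])))
ang=np.radians(-14.2); ys=-np.array([np.cos(ang),np.sin(ang)]); xs=np.array([-np.sin(ang),np.cos(ang)])
bt=np.array([.4836,.2534]); t=bt-.009*xs; print("press",t)
plan([t[0],t[1],.155],-14.2,rows=10)
```

```text
[0.56761467 0.17666436 0.101     ] 0.2224529509779698 -14.178474649816318
[0.57270444 0.19501989 0.112     ] 0.2687865111515207 -14.182621908009994
press [0.48139223 0.24467499]
n 10 dist 0.1594 turn [ 0.   0.  -0.2]
[0.0, 0.0001, -0.0003] [-0.0032, -0.0053, 0.0147]
[0.0, 0.0001, -0.0003] [-0.0032, -0.0053, 0.0147]
[0.0, 0.0001, -0.0003] [-0.0032, -0.0053, 0.0147]
[0.0, 0.0001, -0.0003] [-0.0032, -0.0053, 0.0147]
[0.0, 0.0001, -0.0003] [-0.0032, -0.0052, 0.0147]
[0.0, 0.0001, -0.0003] [-0.0032, -0.0053, 0.0146]
[0.0, 0.0001, -0.0003] [-0.0032, -0.0053, 0.0147]
[0.0, 0.0001, -0.0003] [-0.0031, -0.0053, 0.0147]
[0.0, 0.0001, -0.0003] [-0.0032, -0.0053, 0.0147]
[0.0, 0.0001, -0.0003] [-0.0032, -0.0053, 0.0147]
```

Request:
jog_arm(dr=[[0,0,0],[0,0,0],[0,0,0],[0,0,0],[0,0,0],[0,0,0],[0,0,0],[0,0,0],[0,0,0],[0,0,0]], slide=[[-0.004,-0.0066,0.018],[-0.004,-0.0066,0.018],[-0.004,-0.0066,0.018],[-0.004,-0.0066,0.018],[-0.004,-0.0066,0.018],[-0.004,-0.0066,0.018],[-0.004,-0.0066,0.019],[-0.004,-0.0066,0.019],[0,0,0],[0,0,0]], gripper=[-1,-1,-1,-1,-1,-1,-1,-1,-1,-1])

```text
time_s: 3.55
position: [0.4821, 0.2422, 0.1571]
tool_rot: [[0.968, -0.252, 0.0], [-0.252, -0.968, -0.0], [0.0, 0.0, -1.0]]
ft_force: [0.3, -0.4, 1.0]
grip_width: 0.0
```

Request:
jog_arm(dr=[[0,0,0],[0,0,0],[0,0,0],[0,0,0],[0,0,0],[0,0,0],[0,0,0],[0,0,0],[0,0,0],[0,0,0]], slide=[[0,0,0.003],[0,0,0.003],[0,0,0.003],[0,0,0.003],[0,0,0.003],[0,0,0.003],[0,0,0.002],[0,0,0.001],[0,0,0],[0,0,0]], gripper=[-1,-1,-1,-1,-1,-1,-1,-1,-1,-1])

```text
time_s: 4.55
position: [0.4818, 0.243, 0.1355]
tool_rot: [[0.968, -0.251, 0.0], [-0.251, -0.968, 0.0], [0.0, -0.0, -1.0]]
ft_force: [-0.8, 0.1, 0.0]
grip_width: -0.0001
```

Run:
```python
from h import *
d=viewer.get_image("wrist"); cv2.imwrite("pics/w4.png",d["pixels"])
s=observe();print(s["position"],s["ft_force"])
```

```text
[0.48179599 0.24304478 0.13555088] [ 1.06696229 -0.22850452 -0.16135811]
```

View pics/w4.png

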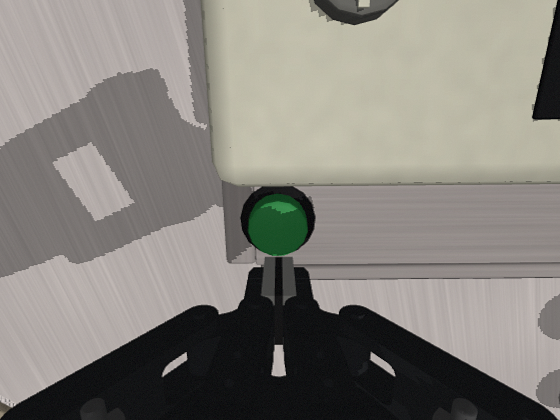

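Run:
```python
from h import *
d=viewer.get_image("wrist")
s=observe();p=s["position"];R=s["tool_rot"]
for dy in (-.011,0,.011): print(dy,[proj(d,p+R@np.array([0,dy,z])).round(1).tolist() for z in (-.002,.005,.011)])
for a,b,c in blobs(d,(50,120,40),(80,255,255)): print(a,b,c,ray(d,*c,.130))
print(p,R[:,1],s["ft_force"])
```

```text
-0.011 [[279.4, 232.3], [279.3, 228.0], [279.3, 224.5]]
0 [[279.3, 250.2], [279.3, 245.3], [279.3, 241.4]]
0.011 [[279.3, 267.5], [279.3, 262.1], [279.3, 257.8]]
2920 [248, 194, 60, 62] [277.44417808 224.55239726] [0.48400751 0.25581936 0.13      ]
[0.48182355 0.24300091 0.13554697] [-2.51286558e-01 -9.67912731e-01 -1.05614178e-04] [-0.0476149  -1.09443851 -0.31856345]
```

Run:
```python
from h import *
d=viewer.get_image("side"); crop(d,200,260,330,360,6,"pics/sd5.png")
s=observe();p=s["position"];R=s["tool_rot"]
print([((proj(d,p+R@np.array([0,0,z]))-[200,260])*6).round(1).tolist() for z in (0,.011)])
print(((proj(d,[.4836,.2534,.13])-[200,260])*6))
```

```text
[[340.7, 365.9], [341.5, 381.4]]
[328.06437741 396.06028227]
```

View pics/sd5.png

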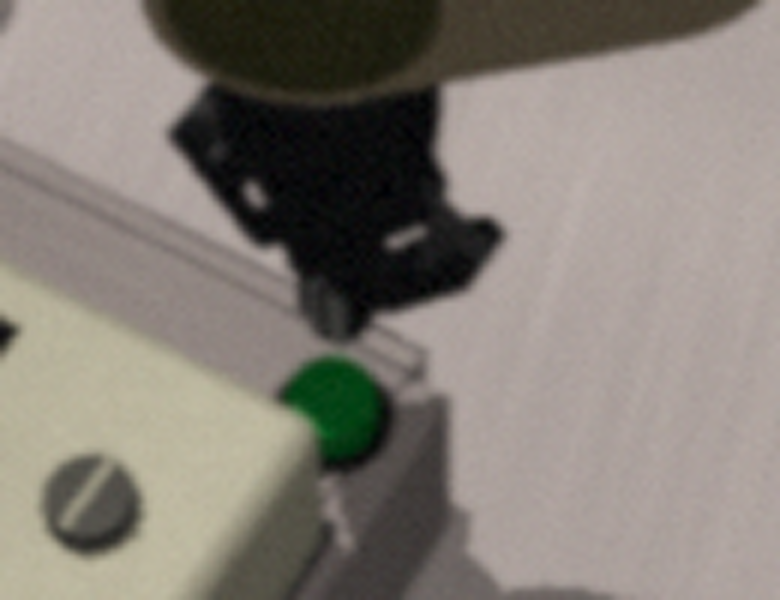

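Run:
```python
from h import *
d=viewer.get_image("wrist");e=viewer.get_image("side");f=viewer.get_image("scene")
X=tri([(d,(279,258)),(e,(200+335/6,260+338/6))])
s=observe();p=s["position"];R=s["tool_rot"]
print(X,R.T@(X-p),proj(d,X),proj(e,X))
crop(f,370,200,440,260,9,"pics/sc5.png");print((proj(f,X)-[370,200])*9,(proj(f,p)-[370,200])*9,(proj(f,p+R@[0,0,.011])-[370,200])*9)
```

```text
[0.48247847 0.24699987 0.1595213 ] [-0.00031022 -0.00404621 -0.02400644] [278.76396147 260.91341262] [255.63579335 316.64420831]
[293.90219337 226.38024128] [267.76647473 261.05642667] [261.41547612 278.6792383 ]
```

View pics/sc5.png

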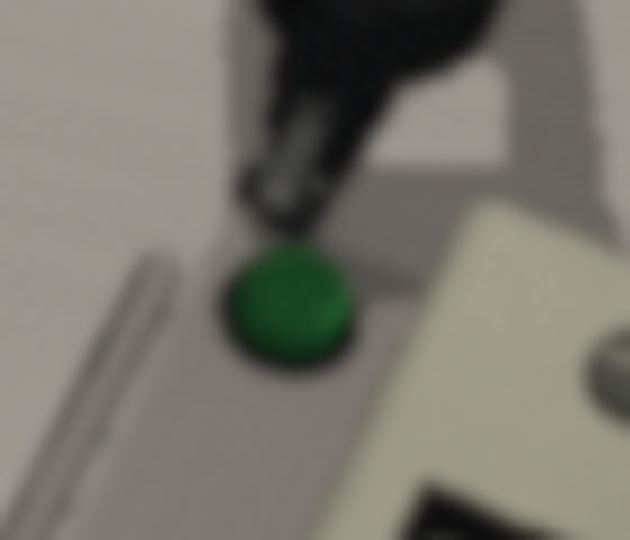

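The fingertips triangulate about 24 mm *behind* the reported TCP, not 11 mm ahead, and no force was felt. I will go down slowly and check this by contact.

Request:
jog_arm(dr=[[0,0,0],[0,0,0],[0,0,0],[0,0,0],[0,0,0],[0,0,0],[0,0,0],[0,0,0],[0,0,0],[0,0,0]], slide=[[0,-0.003,0.002],[0,0,0.002],[0,0,0.002],[0,0,0.002],[0,0,0.002],[0,0,0.002],[0,0,0.002],[0,0,0.002],[0,0,0.001],[0,0,0]], gripper=[-1,-1,-1,-1,-1,-1,-1,-1,-1,-1])

```text
time_s: 5.85
position: [0.4824, 0.2459, 0.1183]
tool_rot: [[0.968, -0.251, -0.0], [-0.251, -0.968, -0.0], [-0.0, 0.0, -1.0]]
ft_force: [-0.3, -0.9, -0.4]
grip_width: -0.0003
```

Run:
```python
from h import *
d=viewer.get_image("side"); crop(d,200,260,330,360,6,"pics/sd6.png")
s=observe();print(s["position"],s["ft_force"],s["q"])
```

```text
[0.48249774 0.24591508 0.11840218] [ 0.24803472 -0.1884375   0.18198687] [1.44749133e+01 2.53405650e+01 8.34905424e+01 1.22481082e-03
 7.11698145e+01 2.90246740e+01]
```

View pics/sd6.png

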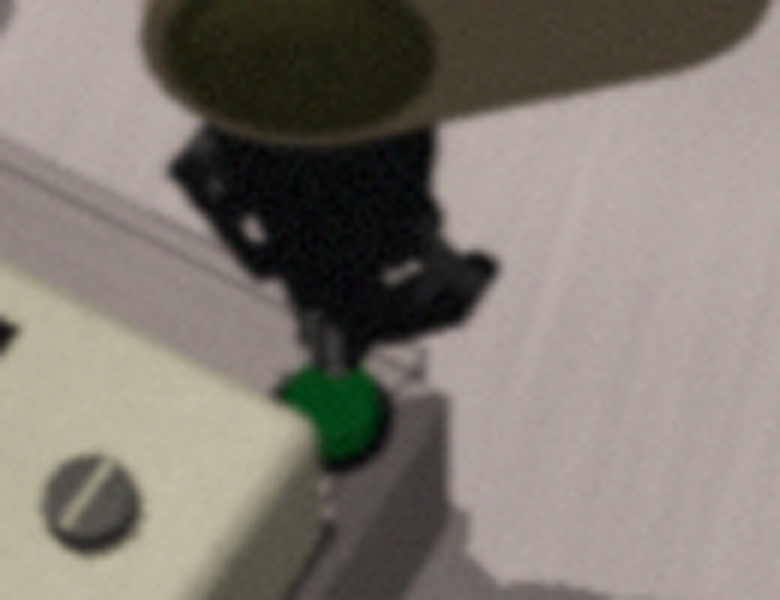

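Request:
jog_arm(dr=[[0,0,0],[0,0,0],[0,0,0],[0,0,0],[0,0,0],[0,0,0],[0,0,0],[0,0,0],[0,0,0],[0,0,0]], slide=[[0,0,0.002],[0,0,0.002],[0,0,0.002],[0,0,0.002],[0,0,0.001],[0,0,0.001],[0,0,0.001],[0,0,0],[0,0,0],[0,0,0]], gripper=[-1,-1,-1,-1,-1,-1,-1,-1,-1,-1])

```text
time_s: 6.9
position: [0.4825, 0.2459, 0.1075]
tool_rot: [[0.968, -0.251, 0.0], [-0.251, -0.968, 0.0], [0.0, -0.0, -1.0]]
ft_force: [-0.2, 0.6, 0.3]
grip_width: 0.0001
```

Run:
```python
from h import *
d=viewer.get_image("side"); crop(d,200,260,330,360,6,"pics/sd7.png")
d=viewer.get_image("wrist"); cv2.imwrite("pics/w7.png",d["pixels"])
s=observe();print(s["position"],s["ft_force"])
```

```text
[0.48253946 0.24590708 0.10749798] [ 1.31929035 -0.09114296 -0.44584307]
```

View pics/sd7.png

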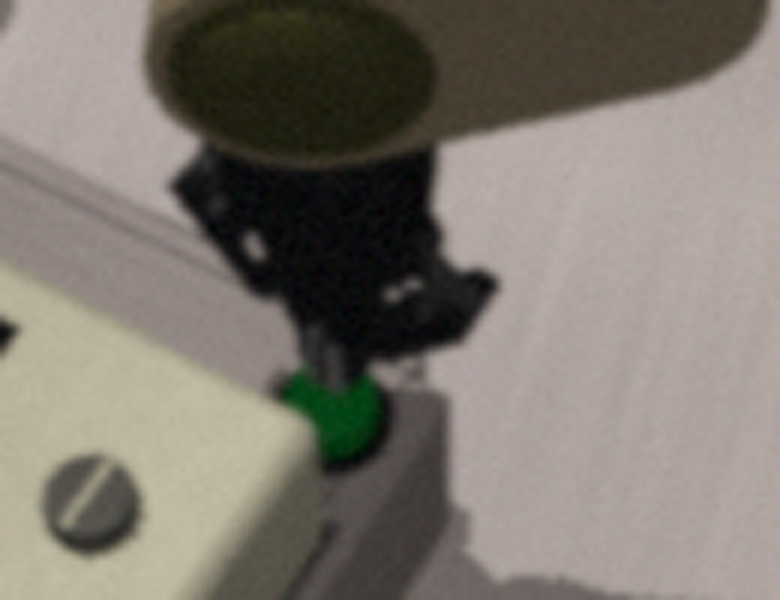

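View pics/w7.png

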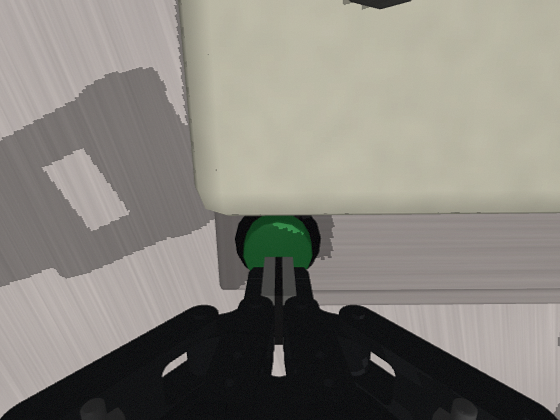

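Request:
jog_arm(dr=[[0,0,0],[0,0,0],[0,0,0],[0,0,0],[0,0,0],[0,0,0],[0,0,0],[0,0,0],[0,0,0],[0,0,0]], slide=[[0,0,0.001],[0,0,0.001],[0,0,0.001],[0,0,0.001],[0,0,0.001],[0,0,0.001],[0,0,0],[0,0,0],[0,0,0],[0,0,0]], gripper=[-1,-1,-1,-1,-1,-1,-1,-1,-1,-1])

```text
time_s: 8.0
position: [0.4825, 0.2459, 0.1014]
tool_rot: [[0.968, -0.251, -0.0], [-0.251, -0.968, 0.0], [-0.0, -0.0, -1.0]]
ft_force: [0.2, -0.0, -0.3]
grip_width: -0.0002
```

Request:
jog_arm(dr=[[0,0,0],[0,0,0],[0,0,0],[0,0,0],[0,0,0],[0,0,0],[0,0,0],[0,0,0],[0,0,0],[0,0,0]], slide=[[0,0,0.001],[0,0,0.001],[0,0,0.001],[0,0,0.001],[0,0,0],[0,0,0],[0,0,0],[0,0,0],[0,0,0],[0,0,0]], gripper=[-1,-1,-1,-1,-1,-1,-1,-1,-1,-1])

```text
time_s: 9.0
position: [0.4826, 0.2459, 0.0978]
tool_rot: [[0.968, -0.251, 0.001], [-0.251, -0.968, 0.0], [0.0, -0.0, -1.0]]
ft_force: [-2.2, -0.7, 6.1]
grip_width: -0.0001
```

Run:
```python
from h import *
d=viewer.get_image("side"); crop(d,200,260,330,360,6,"pics/sd8.png")
for i in range(3):
  d=viewer.get_image("wrist"); s=observe();print(s["position"],s["ft_force"])
cv2.imwrite("pics/w8.png",d["pixels"])
```

```text
[0.48256618 0.24590222 0.09775837] [-2.10001561 -0.96080474  5.08299151]
[0.48259812 0.24591135 0.09780309] [-1.43406329 -0.94810965  6.03518309]
[0.48258061 0.24591598 0.09777301] [-1.73988537 -0.59311708  4.42182327]
```

View pics/sd8.png

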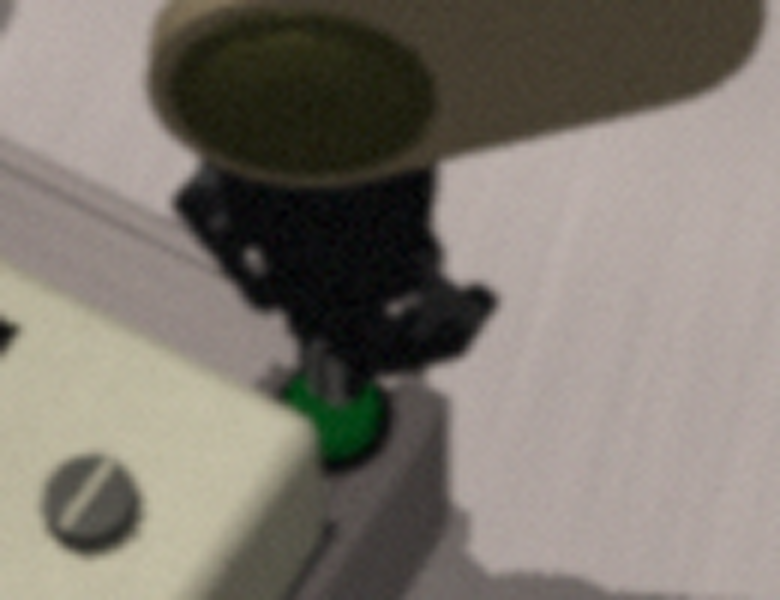

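View pics/w8.png

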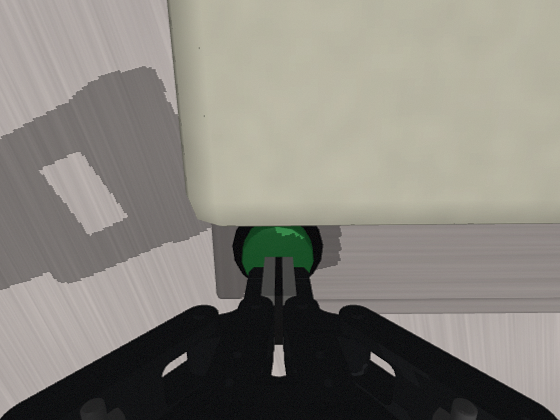

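Request:
jog_arm(dr=[[0,0,0],[0,0,0],[0,0,0],[0,0,0],[0,0,0],[0,0,0],[0,0,0],[0,0,0],[0,0,0],[0,0,0]], slide=[[0,0,0.001],[0,0,0.001],[0,0,0],[0,0,0],[0,0,0],[0,0,0],[0,0,0],[0,0,0],[0,0,0],[0,0,0]], gripper=[-1,-1,-1,-1,-1,-1,-1,-1,-1,-1])

```text
time_s: 10.2
position: [0.4826, 0.2459, 0.0954]
tool_rot: [[0.968, -0.251, 0.0], [-0.251, -0.968, 0.0], [0.0, -0.0, -1.0]]
ft_force: [0.3, -0.1, 3.8]
grip_width: 0.0001
```

Run:
```python
from h import *
d=viewer.get_image("scene");crop(d,370,180,470,260,7,"pics/sc9.png")
s=observe();print(s["position"],s["ft_force"],s["wrist_torque"])
```

```text
[0.48258035 0.24591777 0.0954627 ] [ 0.49881477 -1.23765766  3.51806482] [-0.03117701 -0.03796968  0.02219589]
```

View pics/sc9.png

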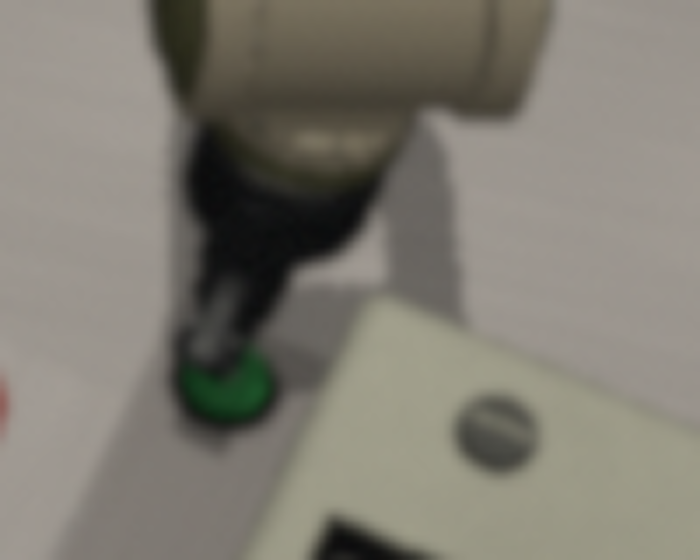

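Run:
```python
from h import *
s=observe();p=s["position"]
plan([p[0],p[1],.30],-14.2,rows=6)
R=np.array(s["tool_rot"]); print((R.T@(np.array([.54,.07,.30])-np.array([p[0],p[1],.30])))/4)
```

```text
n 6 dist 0.2045 turn [-0.  -0.  -0.4]
[-0.0, -0.0, -0.001] [0.0, -0.0, -0.0341]
[-0.0, -0.0, -0.001] [0.0, -0.0, -0.0341]
[-0.0, -0.0, -0.001] [0.0, -0.0, -0.0341]
[-0.0, -0.0, -0.001] [0.0, -0.0, -0.0341]
[-0.0, -0.0, -0.001] [0.0, -0.0, -0.034]
[-0.0, -0.0, -0.001] [0.0, -0.0, -0.0341]
[ 2.49481568e-02  3.89595218e-02 -4.74856381e-07]
```

Request:
jog_arm(dr=[[0,0,-0.001],[0,0,-0.001],[0,0,-0.001],[0,0,-0.001],[0,0,-0.001],[0,0,-0.001],[0,0,0],[0,0,0],[0,0,0],[0,0,0]], slide=[[0,0,-0.034],[0,0,-0.034],[0,0,-0.034],[0,0,-0.034],[0,0,-0.034],[0,0,-0.034],[0.025,0.039,0],[0.025,0.039,0],[0.025,0.039,0],[0.025,0.039,0]], gripper=[-1,-1,-1,-1,0.2,1,1,1,1,1])

```text
time_s: 11.25
position: [0.5412, 0.0685, 0.299]
tool_rot: [[0.97, -0.245, -0.001], [-0.245, -0.97, 0.0], [-0.001, -0.0, -1.0]]
ft_force: [0.2, 0.7, -0.1]
grip_width: 0.0844
```

Run:
```python
from h import *
for i in range(3): d=viewer.get_image("wrist")
cv2.imwrite("pics/w10.png",d["pixels"])
hs=cv2.cvtColor(d["pixels"],cv2.COLOR_BGR2HSV)
m=cv2.inRange(hs,(0,120,60),(10,255,255))|cv2.inRange(hs,(170,120,60),(180,255,255))
cs,_=cv2.findContours(m,cv2.RETR_EXTERNAL,cv2.CHAIN_APPROX_NONE)
for c in cs:
    if len(c)>60:
        e=cv2.fitEllipse(c); print(e,cv2.boundingRect(c),ray(d,*e[0],.085))
s=observe();print(s["position"],s["tool_rot"][:,0],s["grip_width"])
```

```text
((234.67848205566406, 128.6654052734375), (57.35183334350586, 60.319671630859375), 155.00503540039062) (206, 99, 59, 61) [0.50634083 0.1326253  0.085     ]
((317.792724609375, 128.0115966796875), (57.508262634277344, 60.598785400390625), 23.252248764038086) (289, 98, 59, 61) [0.5997255  0.10922075 0.085     ]
[0.54156857 0.06794351 0.2984112 ] [ 0.96842129 -0.24931205 -0.00192751] 0.08563606799703767
```

View pics/w10.png

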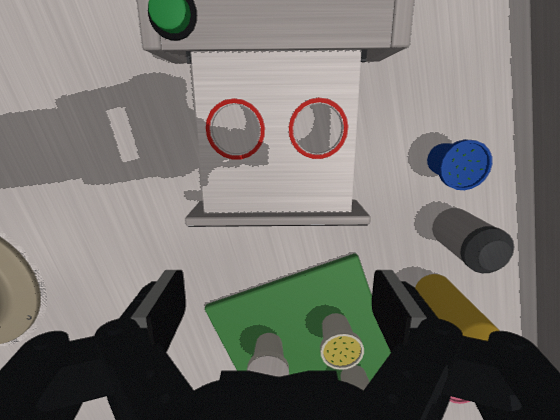

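Run:
```python
from h import *
d=viewer.get_image("wrist");s=observe()
K,R,t=map(np.array,(d["camera_matrix"],d["R"],d["t"]));Rt=s["tool_rot"];p=s["position"]
crop(d,120,240,440,420,2.5,"pics/w10c.png")
print("cam in tool",Rt.T@(-R.T@t-p),"axis",Rt.T@R[2])
for gap in(.085,):
  dep=K[0,0]*gap/190; pc=np.array([0,(270-K[1,2])/K[1,1]*dep,dep]); print(Rt.T@(R.T@(pc-t)-p))
```

```text
cam in tool [ 0.00050454 -0.07560771 -0.17170994] axis [-0.00150617  0.30140489  0.95349506]
[ 0.00025156 -0.00723177 -0.04205628]
```

View pics/w10c.png

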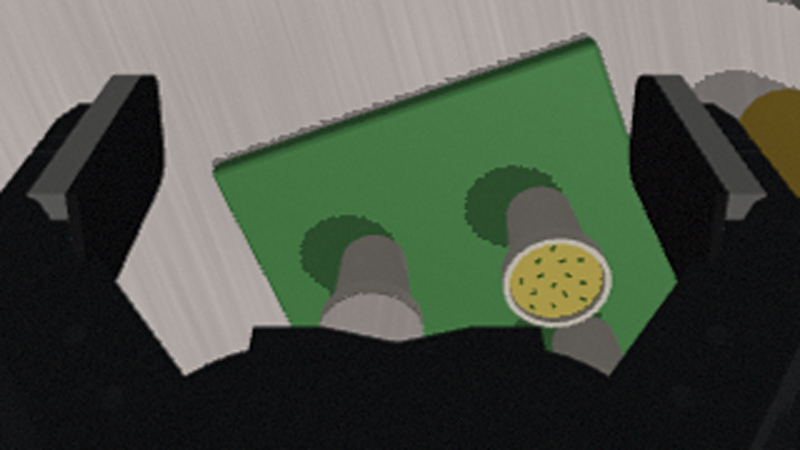

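Run:
```python
from h import *
plan([.5667,-.212,.15],50.4,rows=10)
```

```text
n 10 dist 0.3194 turn [ -0.1   0.1 -64.7]
[-0.0001, 0.0001, -0.1129] [0.0095, 0.0266, 0.0149]
[-0.0001, 0.0001, -0.1129] [0.0063, 0.0276, 0.0148]
[-0.0001, 0.0001, -0.1129] [0.0033, 0.0281, 0.0149]
[-0.0001, 0.0001, -0.1129] [0.0001, 0.0283, 0.0148]
[-0.0001, 0.0001, -0.1129] [-0.0032, 0.028, 0.0149]
[-0.0001, 0.0001, -0.1129] [-0.0062, 0.0276, 0.0149]
[-0.0001, 0.0001, -0.1129] [-0.0094, 0.0267, 0.0149]
[-0.0001, 0.0001, -0.1129] [-0.0123, 0.0255, 0.0148]
[-0.0001, 0.0001, -0.1129] [-0.015, 0.0239, 0.0149]
[-0.0001, 0.0001, -0.1129] [-0.0177, 0.022, 0.0149]
```

Request:
jog_arm(dr=[[0,0,-0.113],[0,0,-0.113],[0,0,-0.113],[0,0,-0.113],[0,0,-0.113],[0,0,-0.113],[0,0,-0.113],[0,0,-0.113],[0,0,-0.113],[0,0,-0.113]], slide=[[0.0095,0.0265,0.015],[0.0065,0.0275,0.015],[0.0035,0.028,0.015],[0,0.0285,0.015],[-0.003,0.028,0.015],[-0.0065,0.0275,0.015],[-0.0095,0.0265,0.015],[-0.0125,0.0255,0.015],[-0.015,0.024,0.0145],[-0.0175,0.022,0.0145]], gripper=[1,1,1,1,1,1,1,1,1,1])

```text
time_s: 12.45
position: [0.5679, -0.2105, 0.1498]
tool_rot: [[0.63, 0.776, -0.0], [0.776, -0.63, 0.0], [0.0, -0.0, -1.0]]
ft_force: [-1.0, 0.4, 0.2]
grip_width: 0.0854
```

Run:
```python
from h import *
for i in range(2): d=viewer.get_image("wrist")
cv2.imwrite("pics/w11.png",d["pixels"])
for a,b,c in blobs(d,(18,90,70),(35,255,255),100): print(a,b,c,ray(d,*c,.077))
plan([.5667,-.212,.036],50.4,rows=8)
print(observe()["position"])
```

```text
3488 [33, 173, 71, 68] [ 68.10206422 206.67574541] [ 0.45934615 -0.33933638  0.077     ]
3590 [245, 176, 71, 68] [279.75654596 209.52869081] [ 0.56528525 -0.21144945  0.077     ]
874 [359, 275, 32, 87] [372.35812357 317.33867277] [ 0.69308707 -0.21009831  0.077     ]
675 [441, 396, 43, 24] [461.49481481 410.12592593] [ 0.83497194 -0.20151053  0.077     ]
n 8 dist 0.112 turn [-0.2  0.   0.2]
[-0.0005, 0.0001, 0.0005] [-0.0, 0.0, 0.014]
[-0.0005, 0.0001, 0.0005] [-0.0, 0.0, 0.014]
[-0.0005, 0.0001, 0.0005] [-0.0001, 0.0, 0.014]
[-0.0005, 0.0001, 0.0005] [0.0, -0.0, 0.014]
[-0.0005, 0.0001, 0.0005] [-0.0, -0.0, 0.014]
[-0.0005, 0.0001, 0.0005] [-0.0, -0.0, 0.014]
[-0.0005, 0.0001, 0.0005] [-0.0001, -0.0001, 0.014]
[-0.0005, 0.0001, 0.0005] [-0.0, -0.0, 0.014]
[ 0.56711377 -0.21201526  0.14799538]
```

View pics/w11.png

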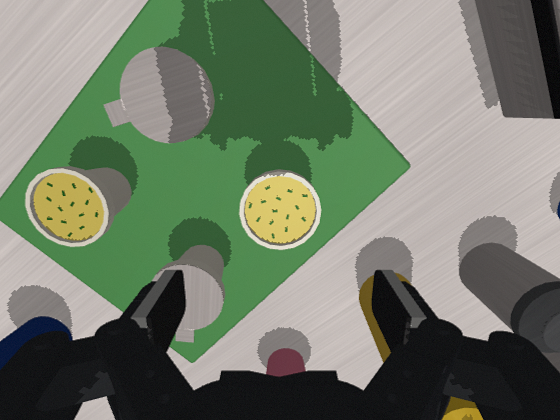

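Request:
jog_arm(dr=[[0,0,0],[0,0,0],[0,0,0],[0,0,0],[0,0,0],[0,0,0],[0,0,0],[0,0,0],[0,0,0],[0,0,0]], slide=[[-0.0004,0,0.014],[-0.0004,0,0.014],[-0.0004,0,0.014],[0,0,0.014],[0,0,0.014],[0,0,0.014],[0,0,0.014],[0,0,0.011],[0,0,0.005],[0,0,0]], gripper=[1,1,1,1,1,1,1,1,1,1])

```text
time_s: 13.55
position: [0.5668, -0.2112, 0.0362]
tool_rot: [[0.635, 0.772, -0.001], [0.772, -0.635, 0.001], [0.0, -0.001, -1.0]]
ft_force: [-0.1, 0.3, -0.5]
grip_width: 0.0854
```

Run:
```python
from h import *
d=viewer.get_image("wrist")
cv2.imwrite("pics/w12.png",d["pixels"])
for a,b,c in blobs(d,(18,90,70),(35,255,255),100): print(a,b,c,ray(d,*c,.077))
s=observe();print(s["position"],s["ft_force"])
d=viewer.get_image("side");crop(d,220,140,340,230,6,"pics/sd12.png")
```

```text
9543 [216, 231, 121, 105] [276.43791261 283.16200356] [ 0.56490671 -0.21099711  0.077     ]
676 [442, 396, 41, 24] [461.19822485 409.99408284] [ 0.68518157 -0.18357368  0.077     ]
[ 0.56703987 -0.21162656  0.03672543] [-0.4245022  -0.19771617 -0.33100938]
```

View pics/w12.png

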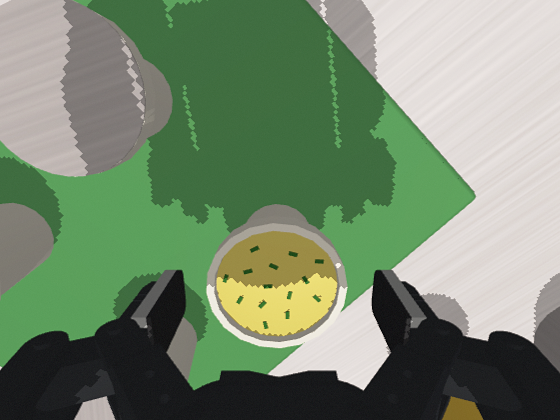

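View pics/sd12.png

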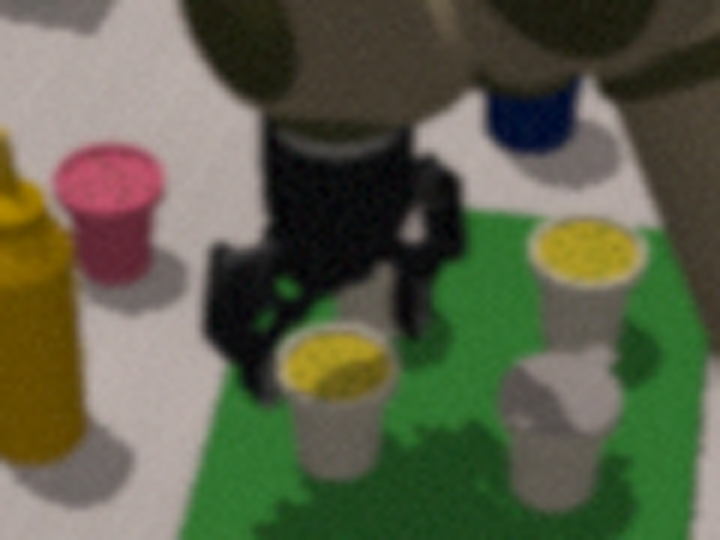

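Request:
jog_arm(dr=[[0,0,0],[0,0,0],[0,0,0],[0,0,0],[0,0,0],[0,0,0],[0,0,0],[0,0,0],[0,0,0],[0,0,0]], slide=[[0,0,0.002],[0,0,0.001],[0,0,0],[0,0,0],[0,0,0],[0,0,0],[0,0,0],[0,0,0],[0,0,0],[0,0,0]], gripper=[1,1,-1,-1,-1,-1,-1,-1,-1,-1], force=30)

```text
time_s: 14.65
position: [0.5669, -0.2122, 0.0339]
tool_rot: [[0.636, 0.772, 0.001], [0.772, -0.636, -0.0], [-0.0, 0.001, -1.0]]
ft_force: [-1.4, -0.2, 5.2]
grip_width: 0.0626
```

Run:
```python
from h import *
d=viewer.get_image("wrist")
cv2.imwrite("pics/w13.png",d["pixels"])
s=observe();print(s["position"],s["ft_force"],s["grip_width"])
d=viewer.get_image("side");crop(d,220,140,340,230,6,"pics/sd13.png")
```

```text
[ 0.56694982 -0.21222986  0.03388877] [-0.65878588  0.06635814  5.71576257] 0.06266417970775676
```

View pics/w13.png

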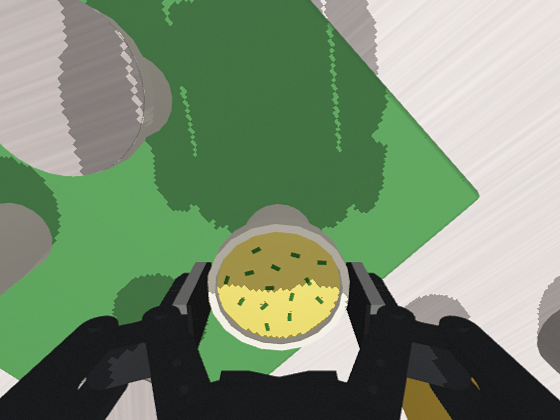

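View pics/sd13.png

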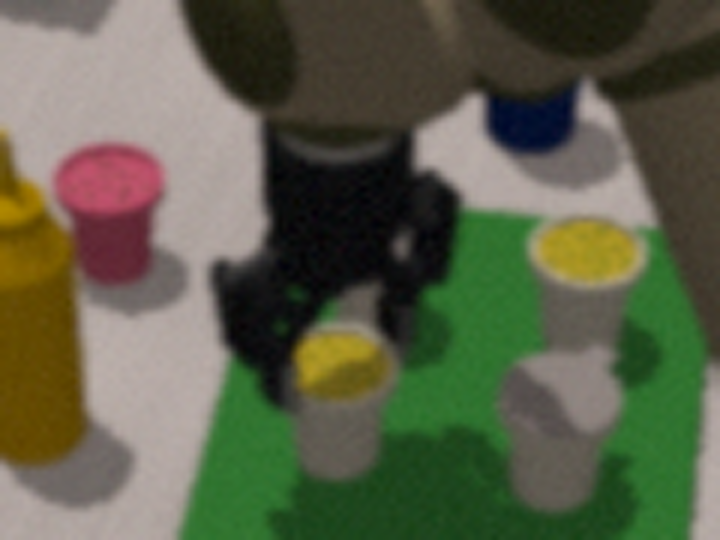

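Request:
jog_arm(dr=[[0,0,0],[0,0,0],[0,0,0],[0,0,0],[0,0,0],[0,0,0],[0,0,0],[0,0,0],[0,0,0],[0,0,0]], slide=[[0,0,-0.004],[0,0,-0.008],[0,0,-0.013],[0,0,-0.016],[0,0,-0.02],[0,0,-0.02],[0,0,-0.018],[0,0,-0.015],[0,0,-0.01],[0,0,-0.006]], gripper=[-1,-1,-1,-1,-1,-1,-1,-1,-1,-1])

```text
time_s: 15.75
position: [0.5669, -0.2121, 0.1647]
tool_rot: [[0.636, 0.772, 0.001], [0.772, -0.636, -0.001], [0.0, 0.001, -1.0]]
ft_force: [-1.0, 0.0, -1.6]
grip_width: 0.0622
```

Run:
```python
from h import *
d=viewer.get_image("wrist")
cv2.imwrite("pics/w14.png",d["pixels"])
s=observe();print(s["position"],s["ft_force"],s["grip_width"])
d=viewer.get_image("side");crop(d,200,100,340,210,5.5,"pics/sd14.png")
plan([.5997,.1092,.17],75.8,rows=20)
```

```text
[ 0.56710778 -0.21222302  0.16509417] [ 0.21930346 -0.64240034  0.11923856] 0.06257490328495124
n 20 dist 0.3231 turn [  0.1   0.  -25.3]
[0.0001, 0.0, -0.022] [0.0134, -0.0089, -0.0003]
[0.0001, 0.0, -0.022] [0.0137, -0.0087, -0.0003]
[0.0001, 0.0, -0.022] [0.0138, -0.0083, -0.0003]
[0.0001, 0.0, -0.022] [0.014, -0.0081, -0.0003]
[0.0001, 0.0, -0.022] [0.0142, -0.0077, -0.0003]
[0.0001, 0.0, -0.022] [0.0143, -0.0074, -0.0003]
[0.0001, 0.0, -0.022] [0.0146, -0.0071, -0.0003]
[0.0001, 0.0, -0.022] [0.0146, -0.0068, -0.0003]
[0.0001, 0.0, -0.022] [0.0148, -0.0065, -0.0003]
[0.0001, 0.0, -0.022] [0.015, -0.0061, -0.0003]
[0.0001, 0.0, -0.022] [0.015, -0.0058, -0.0003]
[0.0001, 0.0, -0.022] [0.0152, -0.0055, -0.0003]
[0.0001, 0.0, -0.022] [0.0153, -0.0051, -0.0002]
[0.0001, 0.0, -0.022] [0.0155, -0.0048, -0.0003]
[0.0001, 0.0, -0.022] [0.0155, -0.0045, -0.0003]
[0.0001, 0.0, -0.022] [0.0156, -0.0041, -0.0003]
[0.0001, 0.0, -0.022] [0.0157, -0.0037, -0.0003]
[0.0001, 0.0, -0.022] [0.0158, -0.0035, -0.0003]
[0.0001, 0.0, -0.022] [0.0159, -0.003, -0.0003]
[0.0001, 0.0, -0.022] [0.0159, -0.0027, -0.0003]
```

View pics/w14.png

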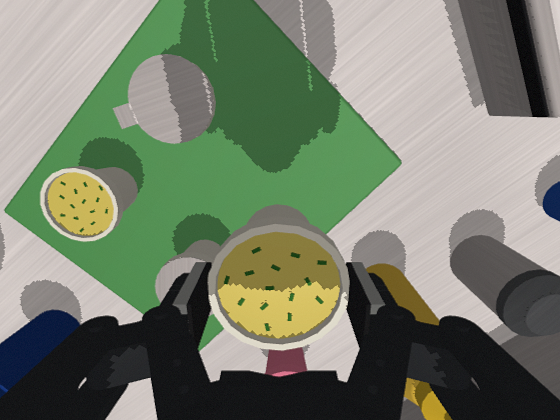

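View pics/sd14.png

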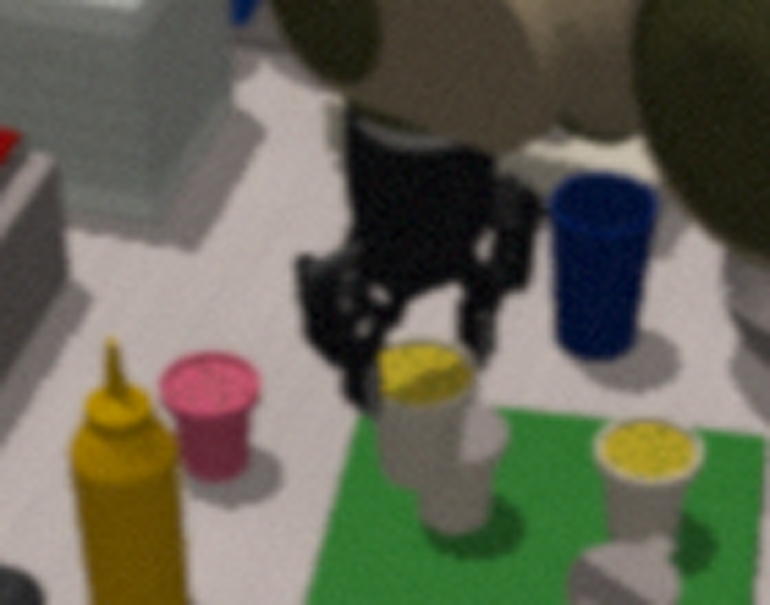

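Request:
jog_arm(dr=[[0,0,-0.022],[0,0,-0.022],[0,0,-0.022],[0,0,-0.022],[0,0,-0.022],[0,0,-0.022],[0,0,-0.022],[0,0,-0.022],[0,0,-0.022],[0,0,-0.022]], slide=[[0.0134,-0.009,0],[0.0137,-0.0087,0],[0.0138,-0.0083,0],[0.014,-0.008,0],[0.0142,-0.0077,0],[0.0143,-0.0074,0],[0.0146,-0.0071,0],[0.0146,-0.0068,0],[0.0148,-0.0065,0],[0.015,-0.0061,0]], gripper=[-1,-1,-1,-1,-1,-1,-1,-1,-1,-1])

```text
time_s: 16.85
position: [0.5833, -0.05, 0.1634]
tool_rot: [[0.45, 0.893, 0.0], [0.893, -0.45, 0.0], [0.0, 0.0, -1.0]]
ft_force: [0.4, -0.4, -1.9]
grip_width: 0.0624
```

Request:
jog_arm(dr=[[0,0,-0.022],[0,0,-0.022],[0,0,-0.022],[0,0,-0.022],[0,0,-0.022],[0,0,-0.022],[0,0,-0.022],[0,0,-0.022],[0,0,-0.022],[0,0,-0.022]], slide=[[0.015,-0.0058,0],[0.0152,-0.0055,0],[0.0153,-0.0051,0],[0.0155,-0.0048,0],[0.0155,-0.0045,0],[0.0156,-0.004,0],[0.0157,-0.0037,0],[0.0158,-0.0035,0],[0.0159,-0.003,0],[0.0159,-0.0027,0]], gripper=[-1,-1,-1,-1,-1,-1,-1,-1,-1,-1])

```text
time_s: 17.85
position: [0.5998, 0.1106, 0.1634]
tool_rot: [[0.244, 0.97, -0.0], [0.97, -0.244, -0.0], [-0.0, -0.0, -1.0]]
ft_force: [-0.5, 0.0, -1.2]
grip_width: 0.0625
```

```bash
cat >> h.py <<'E'
def inhand(d):
    s=observe();p=np.array(s["position"])
    bl=[b for b in blobs(d,(18,90,70),(35,255,255),3000) if 230<b[2][0]<330 and b[2][1]>230]
    a,b,c=bl[0]; u,v=b[0]+b[2]/2,b[1]+b[3]/2
    X=ray(d,u,v,p[2]+.043); print("pot in hand",X.round(4),"rel tool",(np.array(s["tool_rot"]).T@(X-p)).round(4),b); return X
def rings(d,mn=40):
    hs=cv2.cvtColor(d["pixels"],cv2.COLOR_BGR2HSV)
    m=cv2.inRange(hs,(0,120,60),(10,255,255))|cv2.inRange(hs,(170,120,60),(180,255,255))
    cs,_=cv2.findContours(m,cv2.RETR_EXTERNAL,cv2.CHAIN_APPROX_NONE)
    for c in cs:
        if len(c)>mn:
            e=cv2.fitEllipse(c); print("ring",np.round(e[0],1),np.round(e[1],1),cv2.boundingRect(c),ray(d,*e[0],.085).round(4))
E
python3 - <<'E'
from h import *
for i in range(2): d=viewer.get_image("wrist")
cv2.imwrite("pics/w15.png",d["pixels"]); inhand(d); rings(d)
s=observe();print(s["position"],s["ft_force"],s["grip_width"])
E
```

```text
pot in hand [0.5981 0.1136 0.2064] rel tool [ 0.0017 -0.002  -0.043 ] [218, 232, 122, 107]
ring [272.9 210. ] [75.9 79.6] (231, 170, 85, 60) [0.5987 0.1087 0.085 ]
ring [272.3  82.3] [ 93.6 100.9] (225, 32, 95, 102) [0.5049 0.1321 0.085 ]
[0.59967988 0.11148356 0.16335171] [ 0.15808069 -0.85020722 -1.25734143] 0.06266199126254891
```

View pics/w15.png

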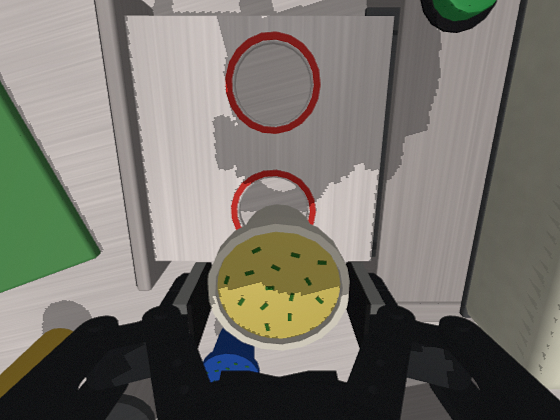

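Request:
jog_arm(dr=[[0,0,0],[0,0,0],[0,0,0],[0,0,0],[0,0,0],[0,0,0],[0,0,0],[0,0,0],[0,0,0],[0,0,0]], slide=[[-0.001,0.0005,0.005],[-0.001,0.0005,0.008],[-0.001,0.0005,0.01],[-0.001,0.0005,0.01],[0,0,0.01],[0,0,0.006],[0,0,0.003],[0,0,0],[0,0,0],[0,0,0]], gripper=[-1,-1,-1,-1,-1,-1,-1,-1,-1,-1])

```text
time_s: 18.95
position: [0.6008, 0.105, 0.1119]
tool_rot: [[0.246, 0.969, 0.001], [0.969, -0.246, -0.0], [0.0, 0.001, -1.0]]
ft_force: [0.3, 0.5, -1.8]
grip_width: 0.0623
```

Run:
```python
from h import *
d=viewer.get_image("wrist")
cv2.imwrite("pics/w16.png",d["pixels"]); inhand(d); rings(d)
s=observe();print(s["position"],s["ft_force"],s["grip_width"])
d=viewer.get_image("side");crop(d,140,230,270,330,6,"pics/sd16.png")
d=viewer.get_image("scene");crop(d,340,220,440,300,7,"pics/sc16.png")
```

```text
pot in hand [0.5992 0.1058 0.1548] rel tool [ 0.0004 -0.0017 -0.043 ] [218, 232, 122, 107]
ring [283.  228.5] [92.5 98.6] (231, 179, 105, 62) [0.5985 0.1088 0.085 ]
ring [283.1  68.1] [119.9 130.5] (223, 2, 121, 132) [0.5045 0.1323 0.085 ]
[0.60080202 0.1049438  0.1118366 ] [-0.0923454  -0.68535034 -1.69977536] 0.06272756688740408
```

View pics/w16.png

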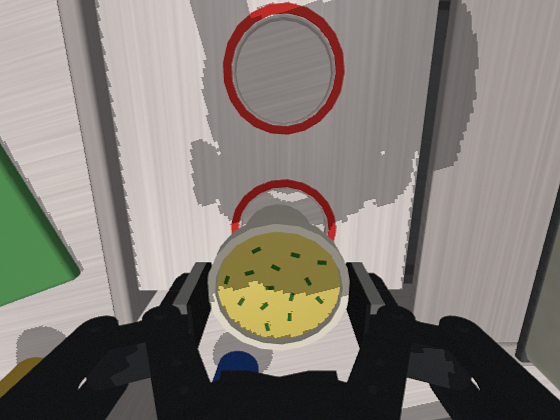

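View pics/sd16.png

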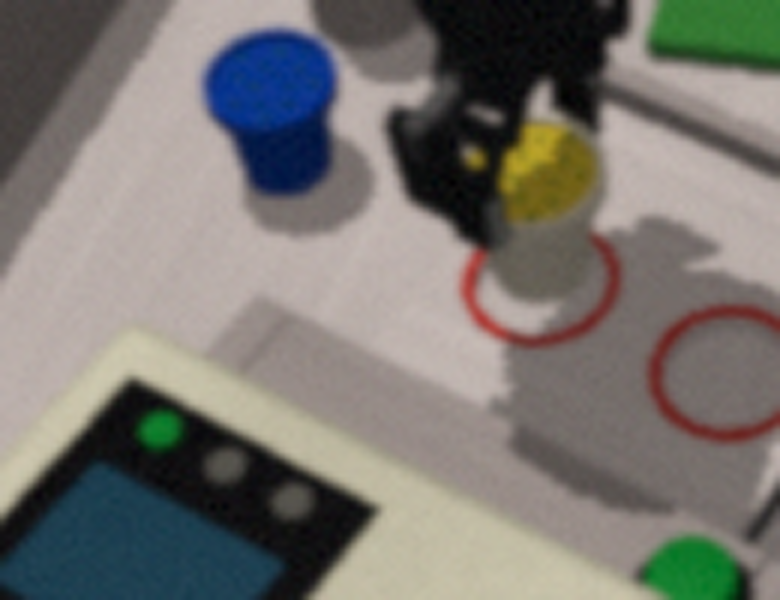

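View pics/sc16.png

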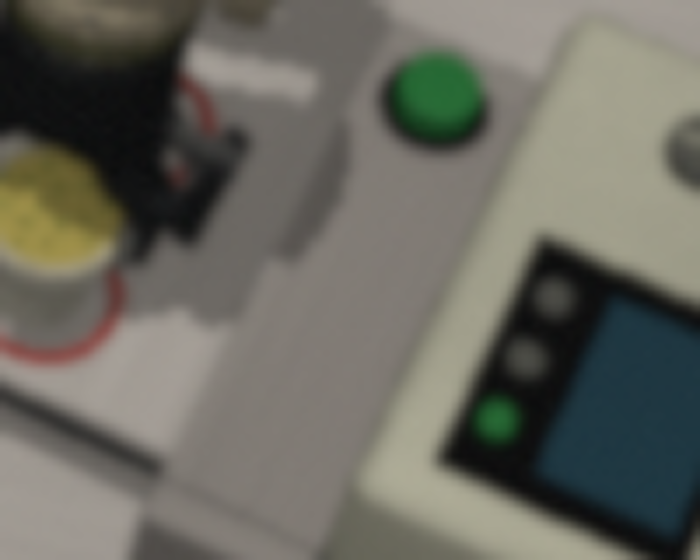

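Request:
jog_arm(dr=[[0,0,0],[0,0,0],[0,0,0],[0,0,0],[0,0,0],[0,0,0],[0,0,0],[0,0,0],[0,0,0],[0,0,0]], slide=[[0.0015,-0.0005,0],[0.0017,0,0],[0,0,0.004],[0,0,0.004],[0,0,0.004],[0,0,0.004],[0,0,0.004],[0,0,0.004],[0,0,0],[0,0,0]], gripper=[-1,-1,-1,-1,-1,-1,-1,-1,-1,-1])

```text
time_s: 20.1
position: [0.601, 0.1081, 0.0874]
tool_rot: [[0.246, 0.969, 0.0], [0.969, -0.246, 0.0], [0.0, 0.0, -1.0]]
ft_force: [-0.3, -0.4, -0.5]
grip_width: 0.0626
```

Run:
```python
from h import *
d=viewer.get_image("wrist")
cv2.imwrite("pics/w17.png",d["pixels"]); inhand(d); rings(d)
s=observe();print(s["position"],s["ft_force"],s["wrist_torque"],s["grip_width"])
d=viewer.get_image("side");crop(d,140,230,270,330,6,"pics/sd17.png")
```

```text
pot in hand [0.5992 0.1088 0.1306] rel tool [ 0.0002 -0.0019 -0.043 ] [217, 232, 123, 107]
ring [278.3 249.3] [113.1 114.1] (220, 190, 118, 57) [0.6017 0.108  0.085 ]
ring [277.5  65. ] [131.8 138.2] (209, 0, 139, 139) [0.5051 0.1321 0.085 ]
[0.60103775 0.10812728 0.0875702 ] [-0.48983237 -0.43527381 -1.62713124] [-0.03749212  0.00682921 -0.03461303] 0.0622552147486012
```

View pics/w17.png

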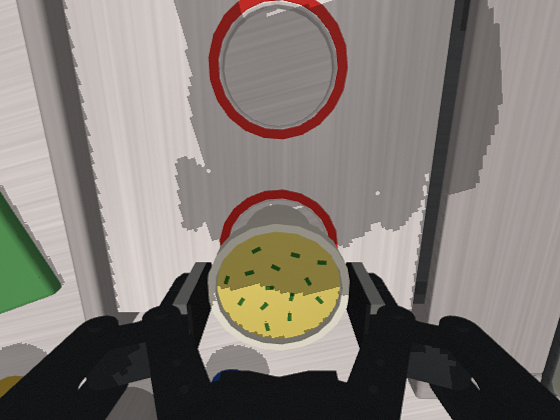

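View pics/sd17.png

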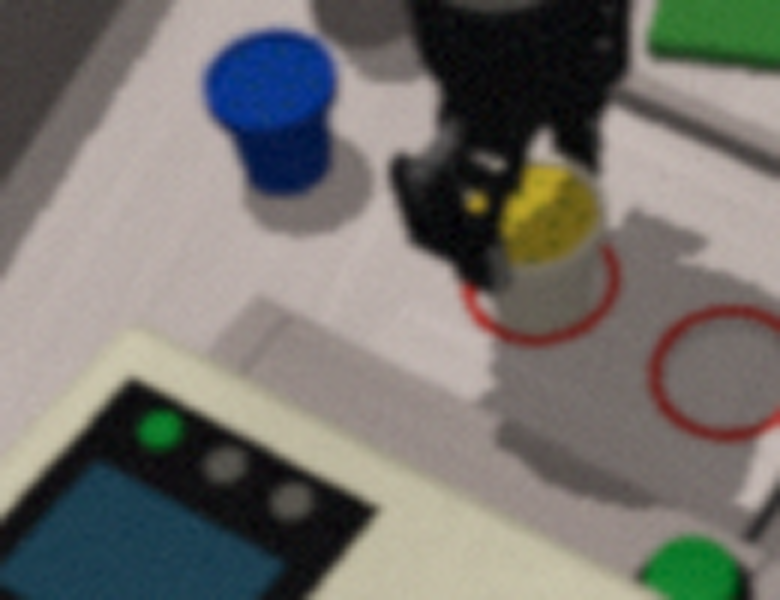

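Request:
jog_arm(dr=[[0,0,0],[0,0,0],[0,0,0],[0,0,0],[0,0,0],[0,0,0],[0,0,0],[0,0,0],[0,0,0],[0,0,0]], slide=[[0,0,0.004],[0,0,0.004],[0,0,0.004],[0,0,0.004],[0,0,0.004],[0,0,0.003],[0,0,0.003],[0,0,0.003],[0,0,0],[0,0,0]], gripper=[-1,-1,-1,-1,-1,-1,-1,-1,-1,-1])

```text
time_s: 21.2
position: [0.601, 0.1081, 0.0585]
tool_rot: [[0.246, 0.969, 0.0], [0.969, -0.246, 0.0], [0.0, 0.0, -1.0]]
ft_force: [-0.1, 0.5, -1.2]
grip_width: 0.0624
```

Run:
```python
from h import *
d=viewer.get_image("wrist")
cv2.imwrite("pics/w18.png",d["pixels"]); inhand(d); rings(d)
s=observe();print(s["position"],s["ft_force"],s["wrist_torque"],s["grip_width"])
d=viewer.get_image("side");crop(d,140,230,270,330,6,"pics/sd18.png")
```

```text
pot in hand [0.5992 0.1088 0.1016] rel tool [ 0.0002 -0.0019 -0.043 ] [217, 232, 123, 107]
ring [278.2 280.9] [140.8 146.3] (210, 204, 137, 60) [0.6061 0.1069 0.085 ]
ring [277.3  54.7] [158.9 169. ] (194, 0, 168, 145) [0.5048 0.1322 0.085 ]
[0.60101972 0.10810981 0.05856923] [-0.25445322 -0.05221403 -1.62035873] [0.04602309 0.03661756 0.0146137 ] 0.06230313705850383
```

View pics/sd18.png

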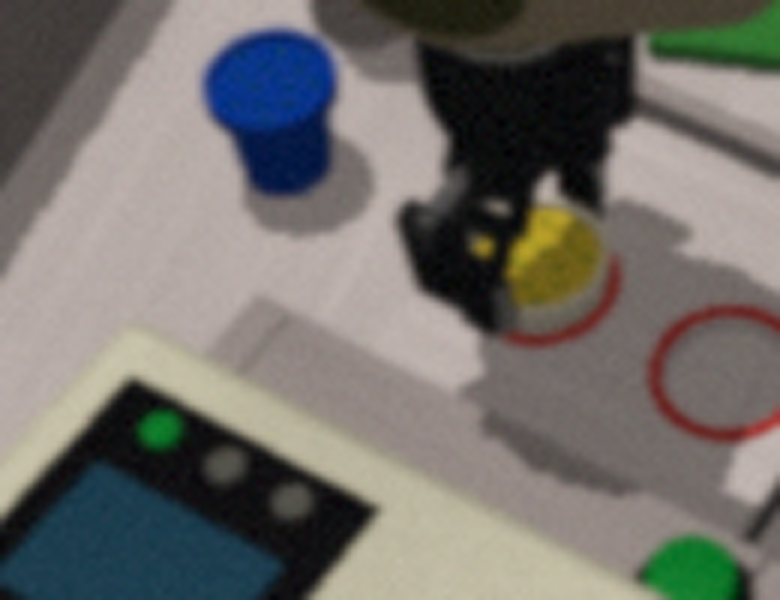

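Request:
jog_arm(dr=[[0,0,0],[0,0,0],[0,0,0],[0,0,0],[0,0,0],[0,0,0],[0,0,0],[0,0,0],[0,0,0],[0,0,0]], slide=[[0,0,0.002],[0,0,0.002],[0,0,0.001],[0,0,0.001],[0,0,0.001],[0,0,0],[0,0,0],[0,0,0],[0,0,0],[0,0,0]], gripper=[-1,-1,-1,-1,-1,-1,-1,-1,-1,-1])

```text
time_s: 22.3
position: [0.601, 0.1081, 0.0515]
tool_rot: [[0.246, 0.969, 0.0], [0.969, -0.246, 0.0], [0.0, 0.0, -1.0]]
ft_force: [0.2, 0.0, -1.1]
grip_width: 0.0626
```

Run:
```python
from h import *
d=viewer.get_image("wrist"); cv2.imwrite("pics/w19.png",d["pixels"]); inhand(d)
s=observe();print(s["position"],s["ft_force"],s["wrist_torque"],s["grip_width"])
```

```text
pot in hand [0.5993 0.1087 0.0945] rel tool [ 0.0002 -0.0017 -0.043 ] [217, 232, 123, 107]
[0.60092361 0.10812616 0.05145292] [-0.47494422 -0.56978876 -1.54197751] [ 0.00840892 -0.02243207 -0.00782225] 0.062476113055808254
```

View pics/w19.png

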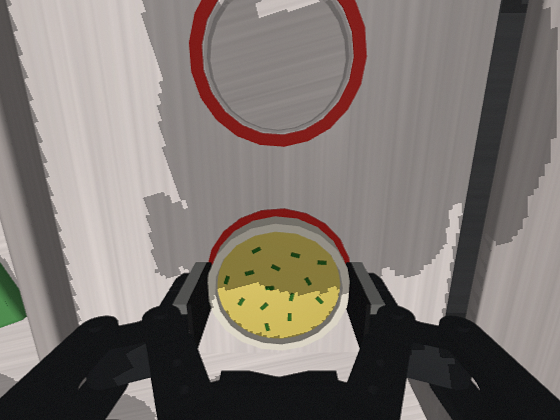

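Request:
jog_arm(dr=[[0,0,0],[0,0,0],[0,0,0],[0,0,0],[0,0,0],[0,0,0],[0,0,0],[0,0,0],[0,0,0],[0,0,0]], slide=[[0,0,0.0005],[0,0,0.0005],[0,0,0.0005],[0,0,0.0005],[0,0,0],[0,0,0],[0,0,0],[0,0,0],[0,0,0],[0,0,0]], gripper=[-1,-1,-1,-1,-1,-1,-1,-1,-1,-1])

```text
time_s: 23.35
position: [0.601, 0.1081, 0.0505]
tool_rot: [[0.246, 0.969, 0.001], [0.969, -0.246, -0.0], [0.0, 0.001, -1.0]]
ft_force: [-3.8, 0.2, 7.8]
grip_width: 0.0628
```

Request:
jog_arm(dr=[[0,0,0],[0,0,0],[0,0,0],[0,0,0],[0,0,0],[0,0,0],[0,0,0],[0,0,0],[0,0,0],[0,0,0]], slide=[[0,0,0],[0,0,0],[0,0,0],[0,0,0],[0,0,0],[0,0,0],[0,0,-0.004],[0,0,-0.01],[0,0,-0.02],[0,0,-0.03]], gripper=[0.6,0.7,0.8,0.9,1,1,1,1,1,1])

```text
time_s: 24.35
position: [0.6003, 0.1081, 0.1137]
tool_rot: [[0.246, 0.969, -0.002], [0.969, -0.246, 0.0], [-0.001, -0.002, -1.0]]
ft_force: [-0.1, -0.7, 0.9]
grip_width: 0.0853
```

Run:
```python
from h import *
d=viewer.get_image("wrist"); cv2.imwrite("pics/w20.png",d["pixels"]); rings(d)
s=observe();print(s["position"],s["ft_force"],s["grip_width"])
for a,b,c in blobs(d,(18,90,70),(35,255,255),100): print(a,b,c,ray(d,*c,.093))
plan([.4605,-.3395,.17],50.4,rows=20)
```

```text
ring [278.6 233.3] [100.7 101.9] (227, 181, 104, 58) [0.6012 0.1081 0.085 ]
ring [277.9  71.4] [118.3 128.4] (219, 7, 119, 130) [0.5045 0.1322 0.085 ]
[0.60292048 0.10816916 0.12002731] [1.4318657  0.36238263 4.48603957] 0.08524827296486855
5203 [236, 195, 87, 80] [278.65154718 234.88948683] [0.59922505 0.10867077 0.093     ]
n 20 dist 0.4724 turn [ 0.4 -0.2 25.4]
[0.0004, -0.0002, 0.0221] [-0.0234, -0.0014, -0.0026]
[0.0004, -0.0002, 0.0221] [-0.0235, -0.0008, -0.0025]
[0.0004, -0.0002, 0.0221] [-0.0235, -0.0004, -0.0025]
[0.0004, -0.0002, 0.0221] [-0.0235, 0.0002, -0.0026]
[0.0004, -0.0002, 0.0221] [-0.0235, 0.0007, -0.0025]
[0.0004, -0.0002, 0.0221] [-0.0234, 0.0012, -0.0025]
[0.0004, -0.0002, 0.0221] [-0.0234, 0.0017, -0.0026]
[0.0004, -0.0002, 0.0221] [-0.0234, 0.0023, -0.0025]
[0.0004, -0.0002, 0.0221] [-0.0233, 0.0028, -0.0025]
[0.0004, -0.0002, 0.0221] [-0.0233, 0.0032, -0.0025]
[0.0004, -0.0002, 0.0221] [-0.0232, 0.0038, -0.0025]
[0.0004, -0.0002, 0.0221] [-0.0231, 0.0043, -0.0025]
[0.0004, -0.0002, 0.0221] [-0.0229, 0.0048, -0.0025]
[0.0004, -0.0002, 0.0221] [-0.0229, 0.0053, -0.0025]
[0.0004, -0.0002, 0.0221] [-0.0228, 0.0059, -0.0025]
[0.0004, -0.0002, 0.0221] [-0.0226, 0.0063, -0.0025]
[0.0004, -0.0002, 0.0221] [-0.0225, 0.0068, -0.0025]
[0.0004, -0.0002, 0.0221] [-0.0223, 0.0073, -0.0025]
[0.0004, -0.0002, 0.0221] [-0.0222, 0.0078, -0.0025]
[0.0004, -0.0002, 0.0221] [-0.022, 0.0083, -0.0025]
```

View pics/w20.png

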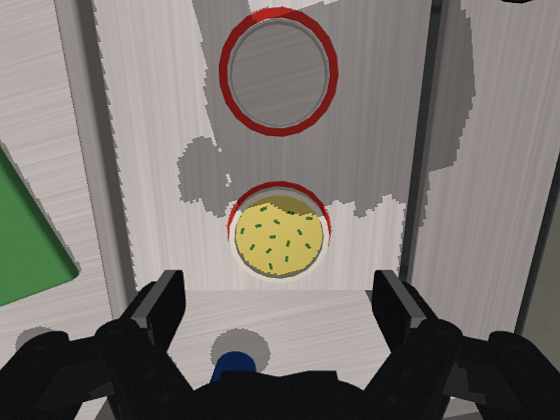

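Request:
jog_arm(dr=[[0,0,0.022],[0,0,0.022],[0,0,0.022],[0,0,0.022],[0,0,0.022],[0,0,0.022],[0,0,0.022],[0,0,0.022],[0,0,0.022],[0,0,0.022]], slide=[[-0.0234,-0.0014,-0.01],[-0.0235,-0.0008,-0.01],[-0.0235,-0.0004,-0.01],[-0.0235,0.0002,-0.01],[-0.0235,0.0007,-0.01],[-0.0234,0.0012,0],[-0.0234,0.0017,0],[-0.0234,0.0023,0],[-0.0233,0.0028,0],[-0.0233,0.0032,0]], gripper=[1,1,1,1,1,1,1,1,1,1])

```text
time_s: 25.4
position: [0.5297, -0.1167, 0.1643]
tool_rot: [[0.453, 0.892, 0.001], [0.892, -0.453, -0.001], [0.0, 0.001, -1.0]]
ft_force: [0.9, -0.1, 0.5]
grip_width: 0.0853
```

Request:
jog_arm(dr=[[0,0,0.022],[0,0,0.022],[0,0,0.022],[0,0,0.022],[0,0,0.022],[0,0,0.022],[0,0,0.022],[0,0,0.022],[0,0,0.022],[0,0,0.022]], slide=[[-0.0232,0.0038,0],[-0.0231,0.0043,0],[-0.0229,0.0048,0],[-0.0229,0.0053,0],[-0.0228,0.0059,0],[-0.0226,0.0063,0],[-0.0225,0.0068,0],[-0.0223,0.0073,0],[-0.0222,0.0078,0],[-0.022,0.0083,0]], gripper=[1,1,1,1,1,1,1,1,1,1])

```text
time_s: 26.4
position: [0.4587, -0.3407, 0.1643]
tool_rot: [[0.636, 0.771, 0.001], [0.771, -0.636, -0.001], [-0.0, 0.001, -1.0]]
ft_force: [0.0, -0.4, -0.4]
grip_width: 0.0855
```

Run:
```python
from h import *
for i in range(2): d=viewer.get_image("wrist")
cv2.imwrite("pics/w21.png",d["pixels"])
for a,b,c in blobs(d,(18,90,70),(35,255,255),100): print(a,b,c,ray(d,*c,.077))
print(observe()["position"])
plan([.462,-.3395,.0335],50.4,rows=8)
```

```text
3167 [252, 173, 66, 64] [284.51626145 204.43416482] [ 0.45939684 -0.3389313   0.077     ]
3227 [501, 263, 59, 86] [535.35110009 297.28602417] [ 0.67508509 -0.21788921  0.077     ]
[ 0.45829013 -0.34211332  0.16399331]
n 8 dist 0.1306 turn [ 0.1  0.  -0. ]
[0.0002, 0.0001, -0.0001] [0.0006, 0.0001, 0.0163]
[0.0002, 0.0001, -0.0001] [0.0005, 0.0002, 0.0163]
[0.0002, 0.0001, -0.0001] [0.0006, 0.0001, 0.0163]
[0.0002, 0.0001, -0.0001] [0.0005, 0.0001, 0.0163]
[0.0002, 0.0001, -0.0001] [0.0006, 0.0002, 0.0164]
[0.0002, 0.0001, -0.0001] [0.0005, 0.0001, 0.0163]
[0.0002, 0.0001, -0.0001] [0.0006, 0.0002, 0.0163]
[0.0002, 0.0001, -0.0001] [0.0005, 0.0001, 0.0163]
```

View pics/w21.png

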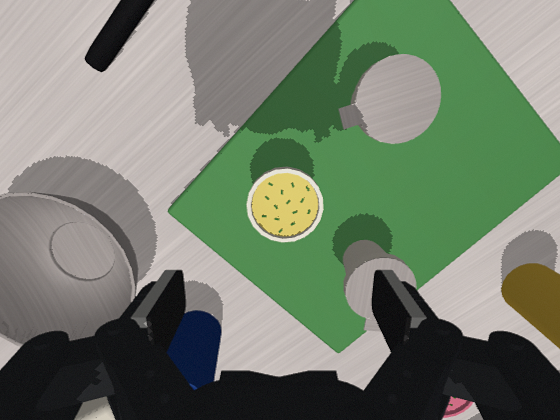

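Run:
```python
from h import *
a=viewer.get_image("scene");b=viewer.get_image("side")
for d,n in ((a,"scene"),(b,"side")):
    for A,B,c in blobs(d,(108,120,20),(125,255,255),60): print(n,A,B,c.round(1),ray(d,*c,.055).round(3), ray(d,B[0]+B[2]/2,B[1]+B[3]/2,.055).round(3))
crop(a,120,130,260,250,5,"pics/sc22.png")
```

```text
scene 524 [139, 186, 23, 32] [151.1 200.9] [ 0.528 -0.541  0.055] [ 0.533 -0.541  0.055]
scene 173 [0, 261, 17, 22] [  6.5 273.4] [ 0.884 -0.856  0.055] [ 0.878 -0.852  0.055]
scene 360 [291, 301, 21, 23] [301.1 311.5] [0.776 0.017 0.055] [0.779 0.019 0.055]
side 786 [239, 24, 13, 80] [245.4  61.7] [ 0.984 -1.141  0.055] [ 0.976 -1.119  0.055]
side 216 [301, 140, 17, 25] [308.4 154. ] [ 0.529 -0.508  0.055] [ 0.527 -0.518  0.055]
side 418 [174, 235, 22, 27] [185.5 247.3] [0.768 0.024 0.055] [0.768 0.028 0.055]
```

View pics/sc22.png

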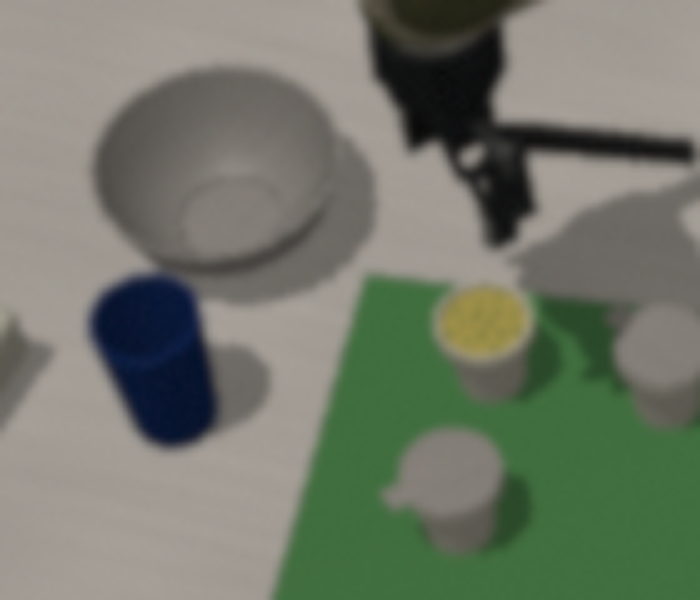

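Request:
jog_arm(dr=[[0,0,0],[0,0,0],[0,0,0],[0,0,0],[0,0,0],[0,0,0],[0,0,0],[0,0,0],[0,0,0],[0,0,0]], slide=[[0.001,-0.0005,0.014],[0.001,-0.0005,0.016],[0.001,0,0.018],[0,0,0.018],[0,0,0.018],[0,0,0.018],[0,0,0.013],[0,0,0.006],[0,0,0],[0,0,0]], gripper=[1,1,1,1,1,1,1,1,1,1])

```text
time_s: 27.6
position: [0.4606, -0.3367, 0.0432]
tool_rot: [[0.635, 0.772, 0.001], [0.772, -0.635, -0.001], [-0.0, 0.001, -1.0]]
ft_force: [-0.8, 0.6, -0.5]
grip_width: 0.0852
```

Run:
```python
from h import *
d=viewer.get_image("wrist")
cv2.imwrite("pics/w23.png",d["pixels"])
for a,b,c in blobs(d,(18,90,70),(35,255,255),100): print(a,b,c,ray(d,*c,.077))
s=observe();print(s["position"],s["ft_force"])
```

```text
8716 [216, 229, 116, 101] [273.59385039 278.57721432] [ 0.45897739 -0.33848587  0.077     ]
[ 0.46060343 -0.33685483  0.04332193] [-0.77224141  1.00529392 -0.19539847]
```

View pics/w23.png

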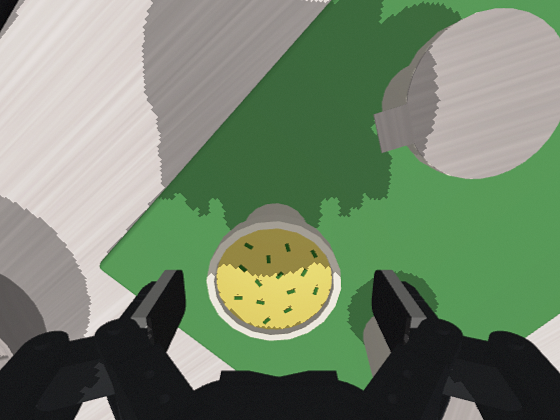

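Request:
jog_arm(dr=[[0,0,0],[0,0,0],[0,0,0],[0,0,0],[0,0,0],[0,0,0],[0,0,0],[0,0,0],[0,0,0],[0,0,0]], slide=[[-0.001,0,0.004],[-0.001,0,0.004],[0,0,0.0015],[0,0,0],[0,0,0],[0,0,0],[0,0,0],[0,0,0],[0,0,0],[0,0,0]], gripper=[1,1,1,1,-1,-1,-1,-1,-1,-1], force=30)

```text
time_s: 28.65
position: [0.459, -0.3385, 0.0334]
tool_rot: [[0.636, 0.772, 0.0], [0.772, -0.636, -0.001], [-0.0, 0.001, -1.0]]
ft_force: [-0.7, -0.4, 6.5]
grip_width: 0.0622
```

Run:
```python
from h import *
d=viewer.get_image("wrist")
cv2.imwrite("pics/w24.png",d["pixels"]); inhand(d)
s=observe();print(s["position"],s["ft_force"],s["grip_width"])
```

```text
pot in hand [ 0.4596 -0.3387  0.0764] rel tool [ 0.0002  0.0006 -0.043 ] [218, 237, 122, 106]
[ 0.4590325  -0.33844604  0.03336941] [-1.17855103  0.90733089  4.91736011] 0.06299923867509123
```

View pics/w24.png

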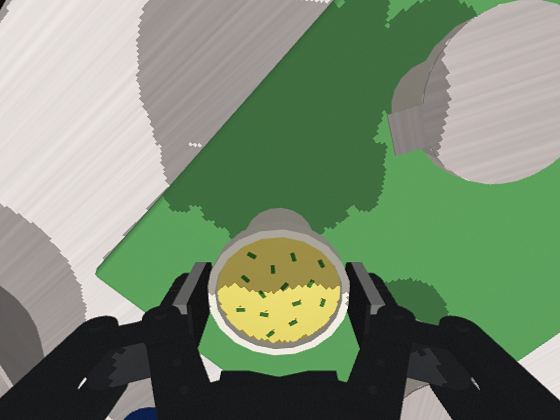

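Request:
jog_arm(dr=[[0,0,0],[0,0,0],[0,0,0],[0,0,0],[0,0,0],[0,0,0],[0,0,0],[0,0,0],[0,0,0],[0,0,0]], slide=[[0,0,-0.004],[0,0,-0.008],[0,0,-0.013],[0,0,-0.016],[0,0,-0.02],[0,0,-0.02],[0,0,-0.018],[0,0,-0.015],[0,0,-0.01],[0,0,-0.006]], gripper=[-1,-1,-1,-1,-1,-1,-1,-1,-1,-1])

```text
time_s: 29.7
position: [0.4589, -0.3384, 0.1638]
tool_rot: [[0.636, 0.772, 0.001], [0.772, -0.636, -0.001], [-0.0, 0.001, -1.0]]
ft_force: [0.0, 0.1, -0.7]
grip_width: 0.0625
```

Run:
```python
from h import *
d=viewer.get_image("wrist"); cv2.imwrite("pics/w25.png",d["pixels"]); inhand(d)
s=observe();print(s["position"],s["ft_force"],s["grip_width"])
plan([.5044,.1325,.164],75.8,rows=20)
```

```text
pot in hand [ 0.4593 -0.3384  0.2073] rel tool [ 0.0002  0.0001 -0.043 ] [218, 237, 122, 106]
[ 0.45909236 -0.33856024  0.16426266] [ 0.23182642 -0.17219183 -0.44583457] 0.06242083399606395
n 20 dist 0.4732 turn [  0.1   0.  -25.3]
[0.0001, 0.0, -0.022] [0.0196, -0.0132, -0.0]
[0.0001, 0.0, -0.022] [0.0199, -0.0128, -0.0]
[0.0001, 0.0, -0.022] [0.0202, -0.0124, -0.0]
[0.0001, 0.0, -0.022] [0.0205, -0.0119, -0.0]
[0.0001, 0.0, -0.022] [0.0207, -0.0114, -0.0001]
[0.0001, 0.0, -0.022] [0.0209, -0.011, 0.0]
[0.0001, 0.0, -0.022] [0.0212, -0.0105, 0.0]
[0.0001, 0.0, -0.022] [0.0214, -0.0101, 0.0]
[0.0001, 0.0, -0.022] [0.0217, -0.0095, 0.0]
[0.0001, 0.0, -0.022] [0.0218, -0.0091, 0.0]
[0.0001, 0.0, -0.022] [0.0221, -0.0087, 0.0]
[0.0001, 0.0, -0.022] [0.0222, -0.0081, 0.0]
[0.0001, 0.0, -0.022] [0.0224, -0.0076, 0.0]
[0.0001, 0.0, -0.022] [0.0225, -0.0072, 0.0]
[0.0001, 0.0, -0.022] [0.0227, -0.0066, 0.0]
[0.0001, 0.0, -0.022] [0.0229, -0.0062, 0.0]
[0.0001, 0.0, -0.022] [0.023, -0.0056, 0.0]
[0.0001, 0.0, -0.022] [0.0231, -0.0052, 0.0]
[0.0001, 0.0, -0.022] [0.0232, -0.0046, 0.0]
[0.0001, 0.0, -0.022] [0.0233, -0.0041, 0.0]
```

Request:
jog_arm(dr=[[0,0,-0.022],[0,0,-0.022],[0,0,-0.022],[0,0,-0.022],[0,0,-0.022],[0,0,-0.022],[0,0,-0.022],[0,0,-0.022],[0,0,-0.022],[0,0,-0.022]], slide=[[0.0196,-0.0132,0],[0.0199,-0.0128,0],[0.0202,-0.0124,0],[0.0205,-0.0119,0],[0.0207,-0.0114,0],[0.0209,-0.011,0],[0.0212,-0.0105,0],[0.0214,-0.0101,0],[0.0217,-0.0095,0],[0.0218,-0.0091,0]], gripper=[-1,-1,-1,-1,-1,-1,-1,-1,-1,-1])

```text
time_s: 30.75
position: [0.4813, -0.1017, 0.1623]
tool_rot: [[0.451, 0.892, -0.001], [0.892, -0.451, 0.001], [0.0, -0.001, -1.0]]
ft_force: [-0.3, -0.5, -1.1]
grip_width: 0.0629
```

Request:
jog_arm(dr=[[0,0,-0.022],[0,0,-0.022],[0,0,-0.022],[0,0,-0.022],[0,0,-0.022],[0,0,-0.022],[0,0,-0.022],[0,0,-0.022],[0,0,-0.022],[0,0,-0.022]], slide=[[0.0221,-0.0087,0],[0.0222,-0.0081,0],[0.0224,-0.0076,0],[0.0225,-0.0072,0],[0.0227,-0.0066,0],[0.0229,-0.0062,0],[0.023,-0.0056,0],[0.0231,-0.0052,0],[0.0232,-0.0046,0],[0.0233,-0.0041,0]], gripper=[-1,-1,-1,-1,-1,-1,-1,-1,-1,-1])

```text
time_s: 31.75
position: [0.5039, 0.1337, 0.1623]
tool_rot: [[0.245, 0.969, -0.001], [0.969, -0.245, -0.0], [-0.0, -0.001, -1.0]]
ft_force: [-0.9, -1.1, -1.9]
grip_width: 0.0626
```

Request:
jog_arm(dr=[[0,0,0],[0,0,0],[0,0,0],[0,0,0],[0,0,0],[0,0,0],[0,0,0],[0,0,0],[0,0,0],[0,0,0]], slide=[[0,0,0.004],[0,0,0.008],[0,0,0.01],[0,0,0.01],[0,0,0.01],[0,0,0.006],[0,0,0.003],[0,0,0],[0,0,0],[0,0,0]], gripper=[-1,-1,-1,-1,-1,-1,-1,-1,-1,-1])

```text
time_s: 32.75
position: [0.5044, 0.1328, 0.1123]
tool_rot: [[0.246, 0.969, 0.001], [0.969, -0.246, 0.0], [0.0, 0.001, -1.0]]
ft_force: [0.4, -0.4, -0.1]
grip_width: 0.0625
```

Run:
```python
from h import *
d=viewer.get_image("wrist"); cv2.imwrite("pics/w26.png",d["pixels"]); X=inhand(d);rings(d)
s=observe();print(s["position"],s["ft_force"],s["grip_width"])
D=np.array([.5047,.1322,X[2]])-X; print("corr tool",(np.array(s["tool_rot"]).T@D).round(4))
e=viewer.get_image("side");crop(e,170,230,290,330,6,"pics/sd26.png")
```

```text
pot in hand [0.5051 0.1331 0.1553] rel tool [ 0.0004  0.0006 -0.043 ] [218, 237, 122, 106]
ring [277.5 235.1] [92.8 98.1] (226, 186, 104, 57) [0.506 0.132 0.085]
[0.50442515 0.13279359 0.11228138] [-0.04799966  0.04774854 -1.09870554] 0.062497021819556756
corr tool [-0.0009 -0.0001 -0.    ]
```

View pics/w26.png

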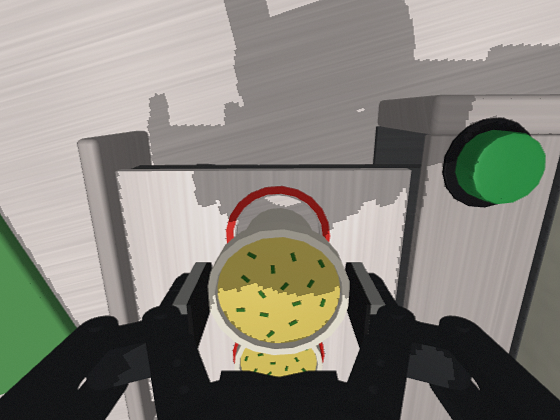

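View pics/sd26.png

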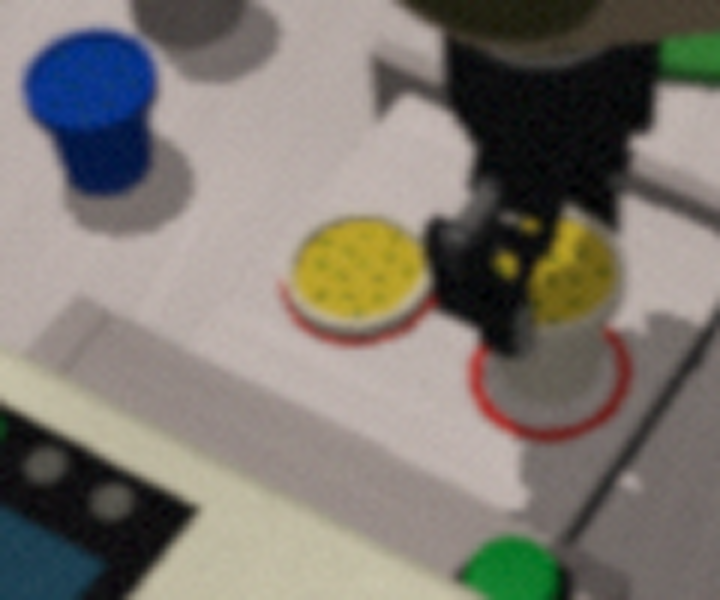

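Request:
jog_arm(dr=[[0,0,0],[0,0,0],[0,0,0],[0,0,0],[0,0,0],[0,0,0],[0,0,0],[0,0,0],[0,0,0],[0,0,0]], slide=[[-0.0006,0,0.003],[0,0,0.003],[0,0,0.003],[0,0,0.003],[0,0,0.003],[0,0,0.003],[0,0,0.003],[0,0,0.003],[0,0,0],[0,0,0]], gripper=[-1,-1,-1,-1,-1,-1,-1,-1,-1,-1])

```text
time_s: 33.85
position: [0.5041, 0.1322, 0.0879]
tool_rot: [[0.246, 0.969, -0.0], [0.969, -0.246, -0.0], [-0.0, 0.0, -1.0]]
ft_force: [0.1, -0.0, -1.0]
grip_width: 0.0626
```

Run:
```python
from h import *
d=viewer.get_image("wrist"); cv2.imwrite("pics/w27.png",d["pixels"]); X=inhand(d);rings(d)
s=observe();print(s["position"],s["ft_force"],s["grip_width"])
```

```text
pot in hand [0.5047 0.1325 0.131 ] rel tool [ 0.0004  0.0004 -0.043 ] [218, 237, 122, 106]
ring [316.9 358.2] [ 6.4 29.9] (305, 349, 24, 22) [0.5876 0.1375 0.085 ]
ring [240.5 358.7] [ 6.1 28.1] (231, 349, 21, 22) [0.5755 0.0883 0.085 ]
ring [278.3 256. ] [113.3 114.2] (221, 196, 116, 55) [0.5093 0.1309 0.085 ]
[0.50415588 0.13216336 0.08802531] [ 0.53006825 -0.69164118 -1.95333111] 0.06268070138194066
```

View pics/w27.png

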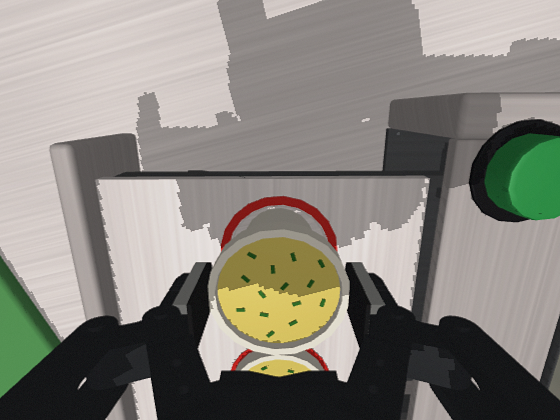

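Request:
jog_arm(dr=[[0,0,0],[0,0,0],[0,0,0],[0,0,0],[0,0,0],[0,0,0],[0,0,0],[0,0,0],[0,0,0],[0,0,0]], slide=[[0,0,0.004],[0,0,0.004],[0,0,0.004],[0,0,0.004],[0,0,0.004],[0,0,0.004],[0,0,0.004],[0,0,0.004],[0,0,0.002],[0,0,0]], gripper=[-1,-1,-1,-1,-1,-1,-1,-1,-1,-1])

```text
time_s: 34.9
position: [0.504, 0.1322, 0.0536]
tool_rot: [[0.246, 0.969, -0.001], [0.969, -0.246, -0.0], [-0.0, -0.0, -1.0]]
ft_force: [-0.6, 0.3, -1.0]
grip_width: 0.0624
```

Request:
jog_arm(dr=[[0,0,0],[0,0,0],[0,0,0],[0,0,0],[0,0,0],[0,0,0],[0,0,0],[0,0,0],[0,0,0],[0,0,0]], slide=[[0,0,0.001],[0,0,0.001],[0,0,0.001],[0,0,0.001],[0,0,0.0005],[0,0,0],[0,0,0],[0,0,0],[0,0,0],[0,0,0]], gripper=[-1,-1,-1,-1,-1,-1,-1,-1,-1,-1])

```text
time_s: 35.9
position: [0.5042, 0.1322, 0.0505]
tool_rot: [[0.246, 0.969, 0.001], [0.969, -0.246, -0.0], [0.0, 0.001, -1.0]]
ft_force: [-3.4, 0.3, 9.5]
grip_width: 0.0623
```

Run:
```python
from h import *
d=viewer.get_image("wrist"); cv2.imwrite("pics/w28.png",d["pixels"]); X=inhand(d)
s=observe();print(s["position"],s["ft_force"],s["grip_width"])
```

```text
pot in hand [0.5047 0.1323 0.0935] rel tool [ 0.0002  0.0006 -0.043 ] [217, 237, 123, 106]
[0.50416709 0.1322104  0.05046042] [-3.69960718  0.5348085   9.22353722] 0.06274577963006095
```

View pics/w28.png

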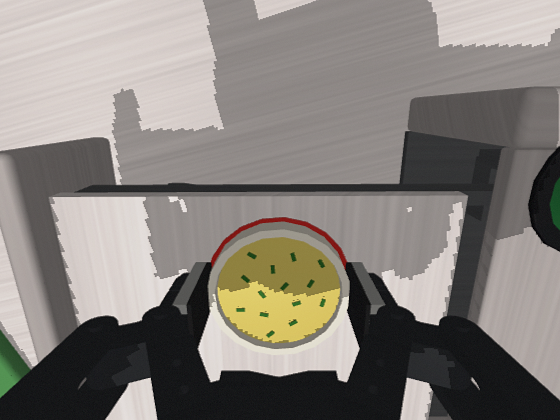

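Seated (9 N contact). Release and rise.

Request:
jog_arm(dr=[[0,0,0],[0,0,0],[0,0,0],[0,0,0],[0,0,0],[0,0,0],[0,0,0],[0,0,0],[0,0,0],[0,0,0]], slide=[[0,0,0],[0,0,0],[0,0,0],[0,0,0],[0,0,0],[0,0,-0.004],[0,0,-0.01],[0,0,-0.02],[0,0,-0.04],[0,0,-0.04]], gripper=[0.6,0.7,0.8,0.9,1,1,1,1,1,1])

```text
time_s: 36.95
position: [0.5037, 0.1322, 0.1654]
tool_rot: [[0.246, 0.969, -0.0], [0.969, -0.246, 0.0], [-0.0, -0.0, -1.0]]
ft_force: [-0.2, -0.2, 0.2]
grip_width: 0.0853
```

Run:
```python
from h import *
d=viewer.get_image("wrist"); cv2.imwrite("pics/w29.png",d["pixels"])
s=observe();print(s["position"],s["ft_force"],s["grip_width"])
e=viewer.get_image("side");crop(e,150,210,300,330,5,"pics/sd29.png")
xs=np.array([.2450,.9695]); c=np.array([.5518,.1204]); front=c-.115*xs; print("front",front)
st=front-.06*xs; print(st)
plan([st[0],st[1],.19],-14.2,rows=10)
```

```text
[0.50661587 0.13240155 0.17215811] [1.42440189 0.5369256  7.49564214] 0.08523884776343689
front [0.523625  0.0089075]
[ 0.508925  -0.0492625]
n 10 dist 0.1828 turn [ 0.3 -0.6 90. ]
[0.0006, -0.0011, 0.157] [-0.0175, 0.0047, -0.0021]
[0.0006, -0.0011, 0.157] [-0.0166, 0.0074, -0.002]
[0.0006, -0.0011, 0.157] [-0.0152, 0.01, -0.0021]
[0.0006, -0.0011, 0.157] [-0.0135, 0.0121, -0.002]
[0.0006, -0.0011, 0.157] [-0.0114, 0.0142, -0.002]
[0.0006, -0.0011, 0.157] [-0.0091, 0.0157, -0.0021]
[0.0006, -0.0011, 0.157] [-0.0065, 0.017, -0.002]
[0.0006, -0.0011, 0.157] [-0.0038, 0.0178, -0.002]
[0.0006, -0.0011, 0.157] [-0.001, 0.0181, -0.0021]
[0.0006, -0.0011, 0.157] [0.0019, 0.0181, -0.002]
```

View pics/w29.png

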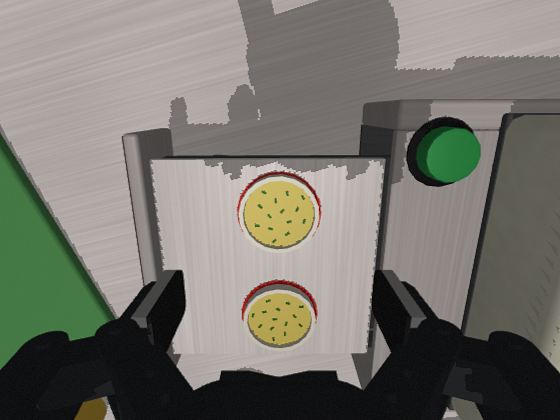

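View pics/sd29.png

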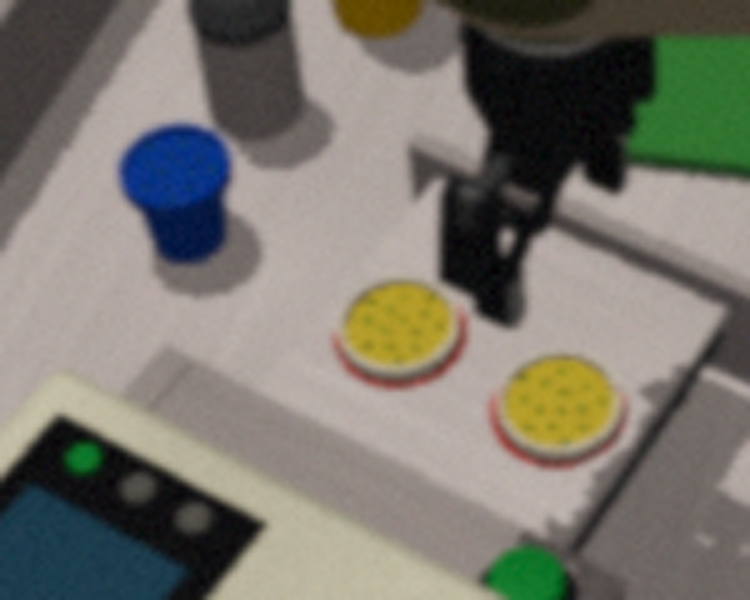

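Request:
jog_arm(dr=[[0,0,0],[0,0,0],[0,0,0],[0,0,0],[0,0,0],[0,0,0.14],[0,0,0.14],[0,0,0.14],[0,0,0.14],[0,0,0.14]], slide=[[-0.035,0.0094,0],[-0.035,0.0094,0],[-0.035,0.0094,0],[-0.035,0.0094,0],[-0.035,0.0094,0],[0,0,0],[0,0,0],[0,0,0],[0,0,0],[0,0,0]], gripper=[1,1,1,-1,-1,-1,-1,-1,-1,-1])

```text
time_s: 38.05
position: [0.5064, -0.049, 0.1636]
tool_rot: [[0.816, 0.578, 0.0], [0.578, -0.816, 0.0], [0.0, -0.0, -1.0]]
ft_force: [0.5, 0.3, -0.2]
grip_width: 0.0001
```

Request:
jog_arm(dr=[[0,0,0.145],[0,0,0.145],[0,0,0.145],[0,0,0.145],[0,0,0.145],[0,0,0.145],[0,0,0],[0,0,0],[0,0,0],[0,0,0]], slide=[[0,0,0],[0,0,0],[0,0,0],[0,0,0],[0,0,0],[0,0,0],[0,0,0.02],[0,0,0.02],[0,0,0.01],[0,0,0]], gripper=[-1,-1,-1,-1,-1,-1,-1,-1,-1,-1])

```text
time_s: 39.05
position: [0.506, -0.0488, 0.1126]
tool_rot: [[0.969, -0.246, -0.002], [-0.246, -0.969, 0.001], [-0.002, -0.0, -1.0]]
ft_force: [0.0, 0.7, 0.5]
grip_width: -0.0001
```

Run:
```python
from h import *
d=viewer.get_image("wrist"); cv2.imwrite("pics/w30.png",d["pixels"])
s=observe();print(s["position"],s["ft_force"],s["grip_width"])
plan([.509,-.049,.026],-14.2,rows=6)
```

```text
[ 0.50651792 -0.04897851  0.11354489] [ 0.63204353 -0.02883464  0.99657122] 0.00013848722702718318
n 6 dist 0.0876 turn [-0.  0. -0.]
[-0.0, 0.0001, -0.0] [0.0004, -0.0001, 0.0146]
[-0.0, 0.0001, -0.0] [0.0004, -0.0001, 0.0146]
[-0.0, 0.0001, -0.0] [0.0004, -0.0001, 0.0146]
[-0.0, 0.0001, -0.0] [0.0004, -0.0001, 0.0146]
[-0.0, 0.0001, -0.0] [0.0004, -0.0001, 0.0146]
[-0.0, 0.0001, -0.0] [0.0004, -0.0001, 0.0145]
```

View pics/w30.png

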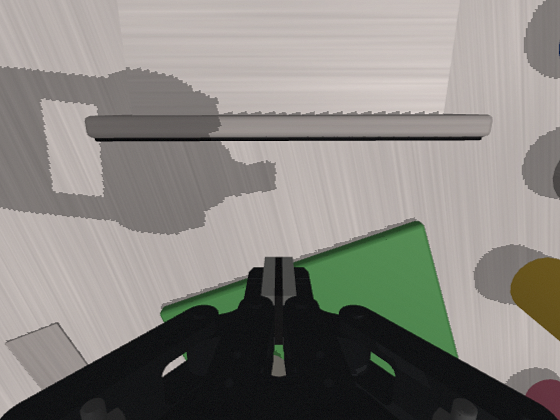

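Request:
jog_arm(dr=[[0,0,0],[0,0,0],[0,0,0],[0,0,0],[0,0,0],[0,0,0],[0,0,0],[0,0,0],[0,0,0],[0,0,0]], slide=[[0.001,0,0.015],[0.001,0,0.02],[0.001,0,0.02],[0.001,0,0.018],[0.001,0,0.01],[0,0,0.004],[0,-0.01,0],[0,-0.01,0],[0,-0.01,0],[0,-0.005,0]], gripper=[-1,-1,-1,-1,-1,-1,-1,-1,-1,-1])

```text
time_s: 40.1
position: [0.5204, -0.015, 0.027]
tool_rot: [[0.97, -0.244, 0.001], [-0.244, -0.97, -0.0], [0.001, -0.0, -1.0]]
ft_force: [-1.2, -0.2, -0.2]
grip_width: -0.0002
```

Run:
```python
from h import *
d=viewer.get_image("wrist"); cv2.imwrite("pics/w31.png",d["pixels"])
s=observe();print(s["position"],s["ft_force"],s["tool_rot"])
e=viewer.get_image("side");crop(e,190,170,320,280,5.5,"pics/sd31.png")
```

```text
[ 0.52036912 -0.01472955  0.0268386 ] [ 0.20518242  0.35333949 -0.27681337] [[ 9.69783252e-01 -2.43966946e-01  7.57302826e-04]
 [-2.43967040e-01 -9.69783524e-01  3.26452390e-05]
 [ 7.26455443e-04 -2.16415735e-04 -9.99999713e-01]]
```

View pics/w31.png

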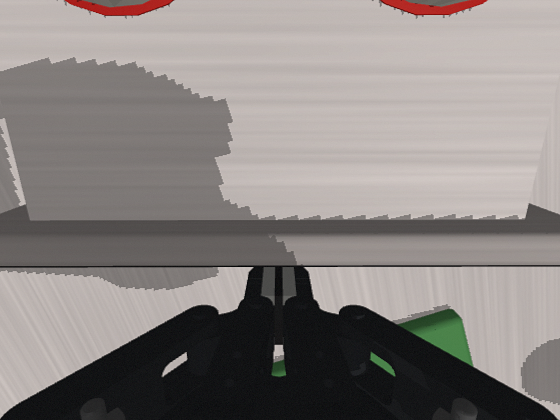

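View pics/sd31.png

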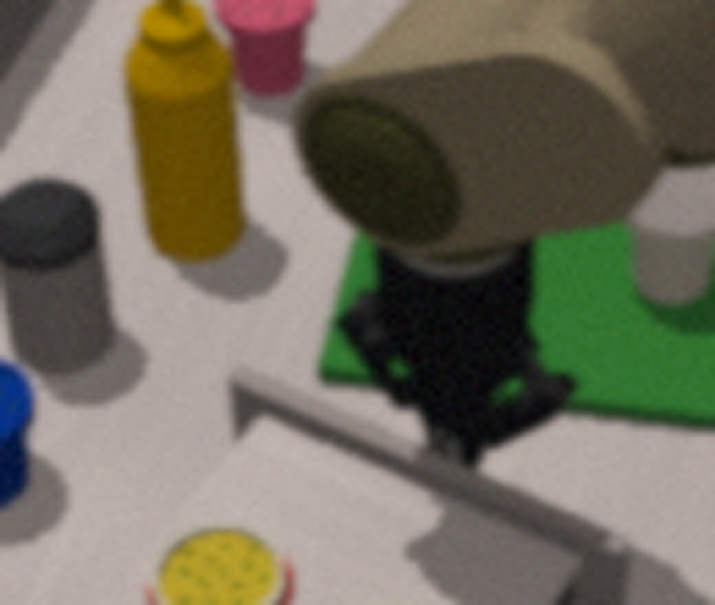

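Request:
jog_arm(dr=[[0,0,0],[0,0,0],[0,0,0],[0,0,0],[0,0,0],[0,0,0],[0,0,0],[0,0,0],[0,0,0],[0,0,0]], slide=[[0,-0.005,0],[0,-0.005,0],[0,-0.004,0],[0,-0.005,0],[0,-0.007,0],[0,-0.009,0],[0,-0.01,0],[0,-0.01,0],[0,-0.01,0],[0,-0.01,0]], gripper=[-1,-1,-1,-1,-1,-1,-1,-1,-1,-1])

```text
time_s: 41.2
position: [0.5381, 0.056, 0.0264]
tool_rot: [[0.969, -0.246, -0.001], [-0.246, -0.969, -0.001], [-0.001, 0.002, -1.0]]
ft_force: [-2.5, -6.7, 2.2]
grip_width: -0.0
```

Run:
```python
from h import *
d=viewer.get_image("wrist"); cv2.imwrite("pics/w32.png",d["pixels"])
s=observe();print(s["position"],s["ft_force"],s["tool_rot"][:,0])
e=viewer.get_image("side");crop(e,150,190,300,310,5,"pics/sd32.png")
```

```text
[0.53844754 0.05742497 0.02643696] [-1.20263531 -1.65175284  1.05164964] [ 9.69534533e-01 -2.44954483e-01 -3.00311360e-04]
```

View pics/w32.png

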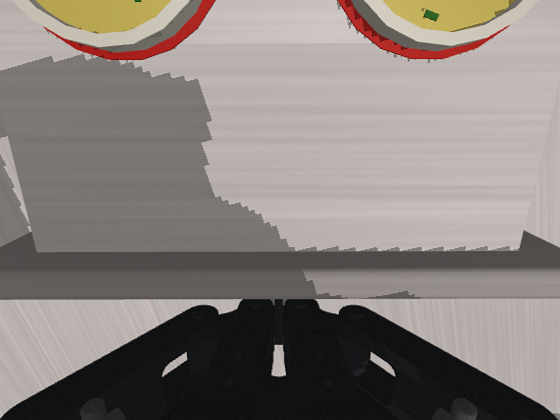

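View pics/sd32.png

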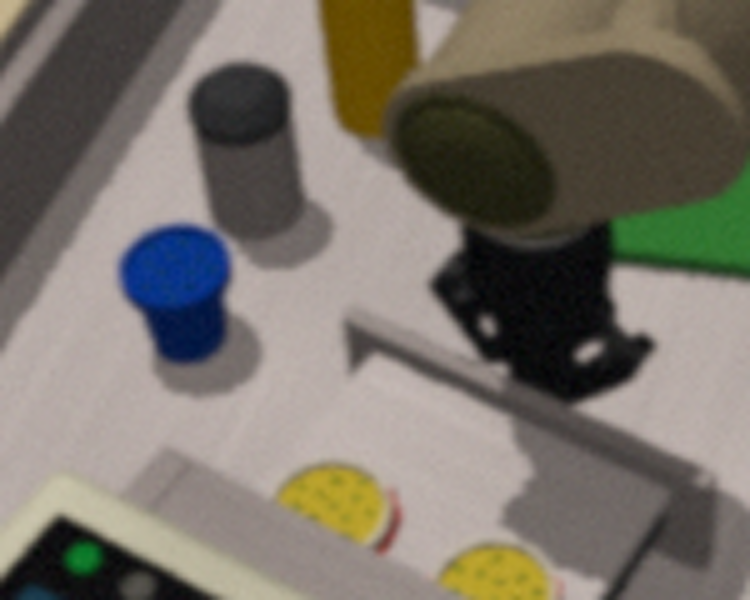

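Request:
jog_arm(dr=[[0,0,0],[0,0,0],[0,0,0],[0,0,0],[0,0,0],[0,0,0],[0,0,0],[0,0,0],[0,0,0],[0,0,0]], slide=[[0,-0.01,0],[0,-0.012,0],[0,-0.012,0],[0,-0.012,0],[0,-0.012,0],[0,-0.012,0],[0,-0.01,0],[0,-0.01,0],[0,-0.008,0],[0,-0.004,0]], gripper=[-1,-1,-1,-1,-1,-1,-1,-1,-1,-1])

```text
time_s: 42.3
position: [0.563, 0.1543, 0.0263]
tool_rot: [[0.969, -0.245, -0.001], [-0.245, -0.969, -0.002], [-0.001, 0.002, -1.0]]
ft_force: [-2.5, -9.0, 2.1]
grip_width: -0.0002
```

Run:
```python
from h import *
d=viewer.get_image("wrist"); cv2.imwrite("pics/w33.png",d["pixels"])
s=observe();print(s["position"],s["ft_force"],s["tool_rot"][:,0])
e=viewer.get_image("side");crop(e,150,230,300,350,5,"pics/sd33.png")
```

```text
[0.56311739 0.15476771 0.02631555] [-1.79660022 -6.21918224  1.89880319] [ 9.69447293e-01 -2.45298352e-01 -8.14776464e-04]
```

View pics/w33.png

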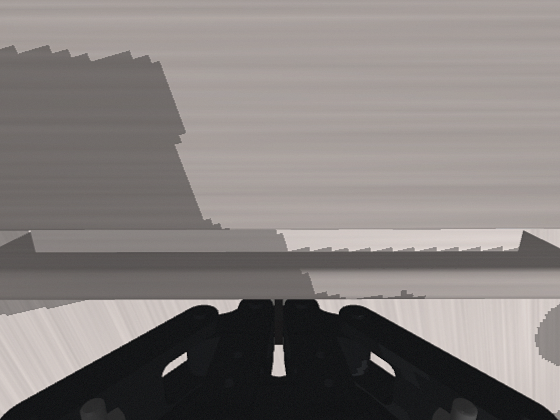

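View pics/sd33.png

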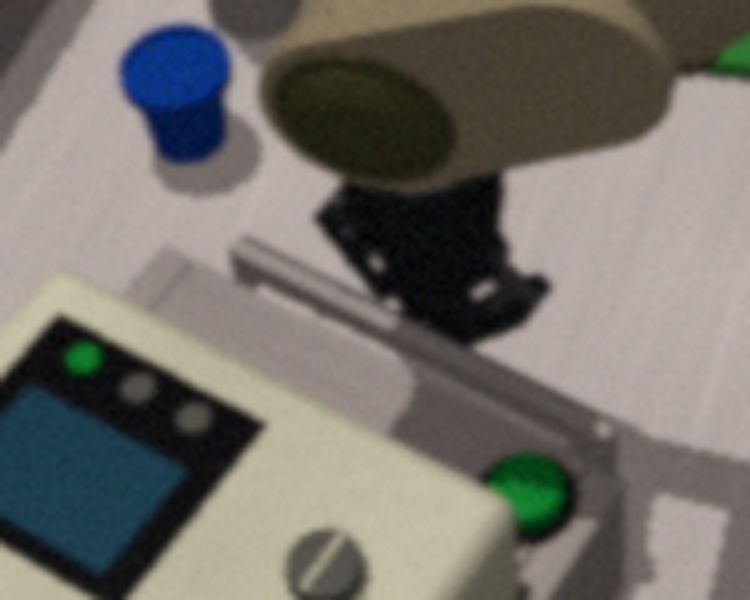

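Request:
jog_arm(dr=[[0,0,0],[0,0,0],[0,0,0],[0,0,0],[0,0,0],[0,0,0],[0,0,0],[0,0,0],[0,0,0],[0,0,0]], slide=[[0,-0.002,0],[0,-0.002,0],[0,-0.002,0],[0,-0.002,0],[0,-0.002,0],[0,-0.002,0],[0,-0.001,0],[0,0,0],[0,0,0],[0,0,0]], gripper=[-1,-1,-1,-1,-1,-1,-1,-1,-1,-1])

```text
time_s: 43.4
position: [0.5661, 0.1668, 0.0263]
tool_rot: [[0.969, -0.246, -0.001], [-0.246, -0.969, -0.001], [-0.001, 0.002, -1.0]]
ft_force: [-3.1, -5.1, 1.8]
grip_width: 0.0001
```

Run:
```python
from h import *
s=observe();print(s["position"],s["ft_force"],s["tool_rot"][:,0])
d=viewer.get_image("wrist"); cv2.imwrite("pics/w34.png",d["pixels"])
e=viewer.get_image("side");crop(e,150,230,300,350,5,"pics/sd34.png")
```

```text
[0.56612258 0.16684745 0.02631681] [-3.08911291 -5.12823858  1.81703111] [ 0.96931963 -0.24580128 -0.00109215]
```

View pics/w34.png

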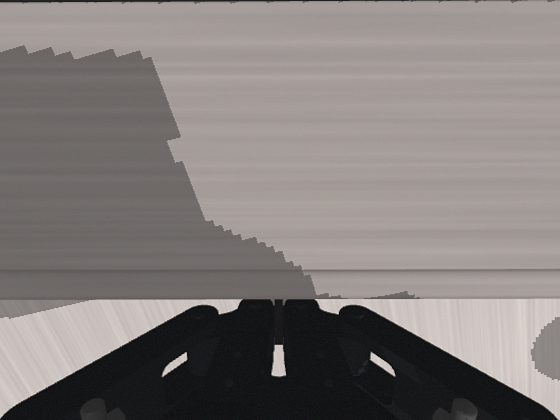

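Request:
jog_arm(dr=[[0,0,0],[0,0,0],[0,0,0],[0,0,0],[0,0,0],[0,0,0],[0,0,0],[0,0,0],[0,0,0],[0,0,0]], slide=[[0,-0.001,0],[0,-0.001,0],[0,-0.001,0],[0,0,0],[0,0,0],[0,0,0],[0,0,0],[0,0,0],[0,0,0],[0,0,0]], gripper=[-1,-1,-1,-1,-1,-1,-1,-1,-1,-1])

```text
time_s: 44.5
position: [0.5669, 0.1698, 0.0263]
tool_rot: [[0.969, -0.246, -0.001], [-0.246, -0.969, -0.001], [-0.001, 0.001, -1.0]]
ft_force: [-2.9, -4.5, 2.0]
grip_width: -0.0001
```

Request:
jog_arm(dr=[[0,0,0],[0,0,0],[0,0,0],[0,0,0],[0,0,0],[0,0,0],[0,0,0],[0,0,0],[0,0,0],[0,0,0]], slide=[[0,-0.001,0],[0,-0.001,0],[0,-0.001,0],[0,0,0],[0,0,0],[0,0,0],[0,0,0],[0,0,0],[0,0,0],[0,0,0]], gripper=[-1,-1,-1,-1,-1,-1,-1,-1,-1,-1])

```text
time_s: 45.5
position: [0.5676, 0.1727, 0.0263]
tool_rot: [[0.969, -0.246, -0.002], [-0.246, -0.969, -0.001], [-0.001, 0.002, -1.0]]
ft_force: [-2.6, -6.1, 1.6]
grip_width: -0.0001
```

Run:
```python
from h import *
s=observe();print(s["position"],s["ft_force"])
e=viewer.get_image("side");crop(e,150,230,300,350,5,"pics/sd35.png")
e=viewer.get_image("scene");crop(e,340,200,460,300,6,"pics/sc35.png")
```

```text
[0.5675877  0.17267851 0.02629593] [-2.57375401 -6.09848133  1.5797151 ]
```

View pics/sd35.png

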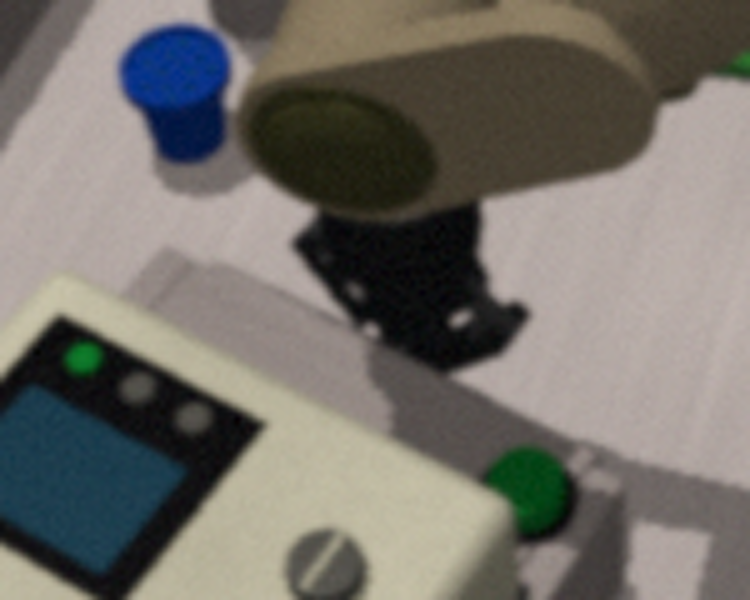

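View pics/sc35.png

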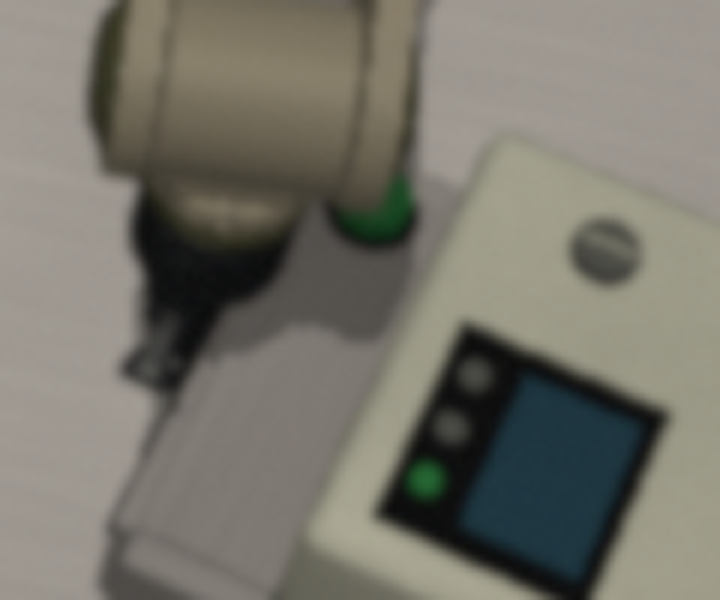

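Request:
jog_arm(dr=[[0,0,0],[0,0,0],[0,0,0],[0,0,0],[0,0,0],[0,0,0],[0,0,0],[0,0,0],[0,0,0],[0,0,0]], slide=[[0,-0.001,0],[0,-0.001,0],[0,0,0],[0,0,0],[0,0,0],[0,0,0],[0,0,0],[0,0,0],[0,0,0],[0,0,0]], gripper=[-1,-1,-1,-1,-1,-1,-1,-1,-1,-1])

```text
time_s: 46.6
position: [0.5675, 0.1727, 0.0263]
tool_rot: [[0.969, -0.246, -0.003], [-0.246, -0.969, -0.004], [-0.002, 0.005, -1.0]]
ft_force: [-6.6, -17.2, 5.4]
grip_width: -0.0002
```

Run:
```python
from h import *
s=observe();print(s["position"],s["ft_force"])
d=viewer.get_image("wrist"); cv2.imwrite("pics/w36.png",d["pixels"])
```

```text
[0.56751108 0.17265553 0.0263451 ] [ -6.62941061 -17.16362331   5.38674308]
```

View pics/w36.png

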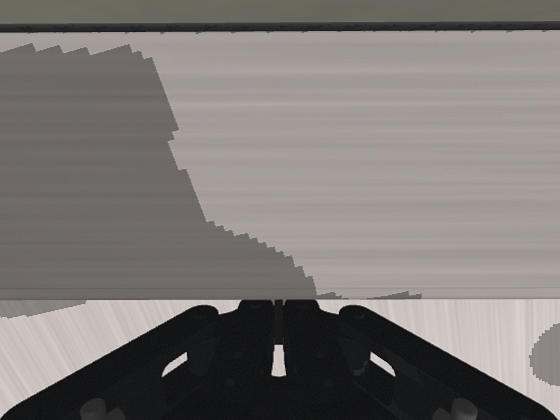

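Request:
jog_arm(dr=[[0,0,0],[0,0,0],[0,0,0],[0,0,0],[0,0,0],[0,0,0],[0,0,0],[0,0,0],[0,0,0],[0,0,0]], slide=[[0,0.001,0],[0,0.001,0],[0,0.002,0],[0,0.002,0],[0,0.003,0],[0,0.003,0],[0,0.004,0],[0,0.005,0],[0,0.005,0],[0,0,0]], gripper=[-1,-1,-1,-1,-1,-1,-1,-1,-1,-1])

```text
time_s: 47.65
position: [0.5621, 0.1498, 0.0264]
tool_rot: [[0.969, -0.246, -0.0], [-0.246, -0.969, 0.0], [-0.0, 0.0, -1.0]]
ft_force: [-0.8, -0.1, -0.3]
grip_width: -0.0001
```

Run:
```python
from h import *
s=observe();print(s["position"],s["ft_force"])
d=viewer.get_image("wrist"); cv2.imwrite("pics/w37.png",d["pixels"])
```

```text
[0.56211699 0.14983888 0.02644932] [-0.82281442 -0.08732235 -0.26698854]
```

View pics/w37.png

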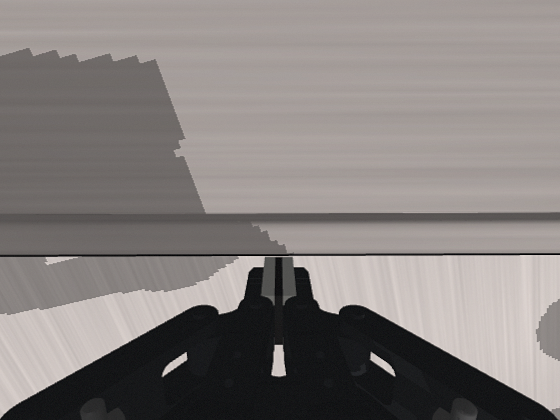

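The panel stays shut with a visible gap to the fingers and no force. Next I back away, go up, and check everything.

Request:
jog_arm(dr=[[0,0,0],[0,0,0],[0,0,0],[0,0,0],[0,0,0],[0,0,0],[0,0,0],[0,0,0],[0,0,0],[0,0,0]], slide=[[0,0.02,0],[0,0.025,0],[0,0.02,-0.02],[0,0.01,-0.035],[0,0,-0.04],[0,0,-0.04],[0,0,-0.04],[0,0,-0.04],[0,0,-0.03],[0,0,0]], gripper=[-1,-1,-1,-1,-1,-1,-1,-1,-1,-1])

```text
time_s: 48.7
position: [0.5451, 0.0779, 0.2758]
tool_rot: [[0.969, -0.245, 0.008], [-0.245, -0.969, -0.0], [0.008, -0.002, -1.0]]
ft_force: [0.1, -0.3, 0.1]
grip_width: 0.0004
```

Run:
```python
from h import *
for i in range(2): d=viewer.get_image("wrist")
cv2.imwrite("pics/w38.png",d["pixels"])
for n in ("scene","side"): cv2.imwrite(f"pics/{n}38.png",viewer.get_image(n)["pixels"])
s=observe();print(s["time_s"],s["position"],s["ft_force"])
```

```text
48.9 [0.54329916 0.07782937 0.27004887] [-0.36051792  0.00640852  0.25217622]
```

View pics/w38.png

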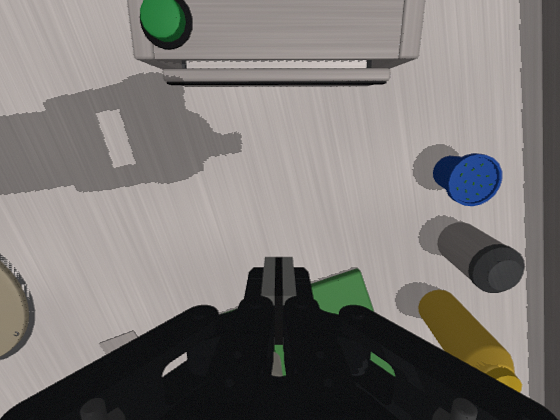

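View pics/side38.png

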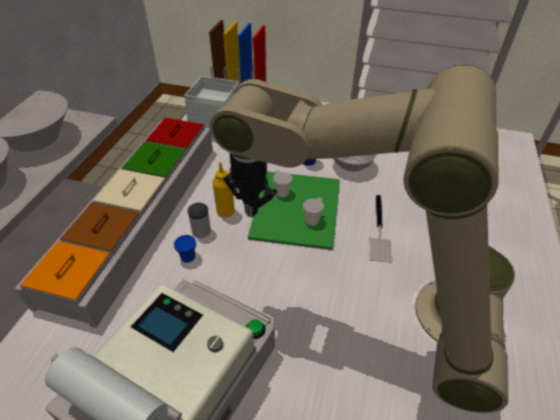

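View pics/scene38.png

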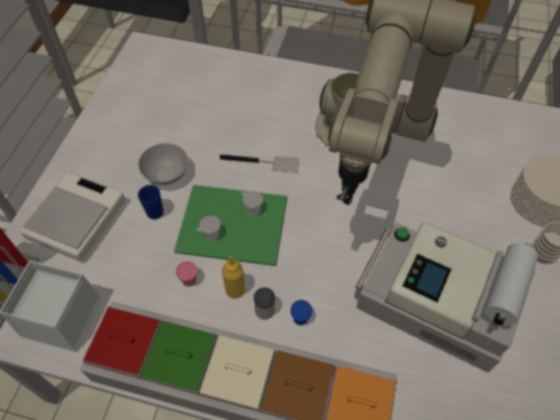

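Run:
```python
from h import *
d=viewer.get_image("wrist"); crop(d,120,30,430,110,2.5,"pics/w39c.png")
A,B=ray(d,167,83,.101),ray(d,387,83,.101); print((A+B)/2,np.linalg.norm(A-B))
C,D=ray(d,136,59,.112),ray(d,420,59,.112); print((C+D)/2, ((A+B)/2-(C+D)/2)[:2]@[.245,.9695])
i=cv2.imread("pics/side0.png").astype(int);j=viewer.get_image("side")["pixels"].astype(int)
df=np.abs(i-j).max(2)[265:420,60:285]; print("side diff sealer",df.mean(),(df>30).sum())
```

```text
[0.56591759 0.17743319 0.101     ] 0.2167712250468055
[0.57177723 0.19665089 0.112     ] -0.0200671738696309
side diff sealer 10.127713261648745 496
```

View pics/w39c.png

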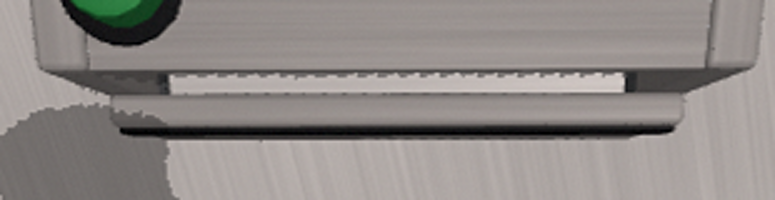

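```bash
python3 -c "
from rig import env,observe
print(observe()['time_s']); print(env.close_job())"
```

```text
49.0
the job is handed in; nothing more can be done
None
```

The job is done and handed in at 49.0 s. I pressed the green button and the tray popped out. I then set the two open herb-butter pots into its two holes, one at a time, and pushed the tray home until it caught.

**Last checks**
- **Pots:** each pot met the plate with 8–9 N before I let go. With the tray still out, the wrist view showed both hanging level in their ringed holes. They can't be seen now the tray is shut.
- **Tray:** I pushed to the hard stop at about 19 N, then backed off. The panel came to rest 20.1 mm in front of the sealer's face, the same as when it was shut at the start, and stayed there for over a second with nothing touching it. There is no direct reading of the catch itself.
- **Everything else:** in the final overview pictures the two foil-sealed pots and the other items look unmoved. I judged this by eye, not by measurement.

**One mismatch with the given data:** the closed fingertips sat about 25–30 mm behind the reported tool point, not 11 mm ahead of it. I found this from the pictures when the first press felt no force, and worked to the measured offset after that.

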